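Set out the roll basket in the display corner

TASK

Set out the long roll basket in the display corner. The basket hangs at the back of the crowded stand, so first move every serving board in front of it to the spare stand and leave them hanging on its arm; then stand the basket in the corner of the wooden rails with its long side along the back rail, pushed square and flush against both rails, and put every roll into it. Leave the jam jar, the dark loaf and the tin where they are.

Things in the scene. Friction and masses are not known exactly. Their poses are not given: they have to be found in the camera images.
- stand_full: the crowded stand, where all hangs at the start; fixed steel counter stand: foot plate 170 x 90 x 12, upright post of radius 8 at the origin (foot of the post, counter height) and one level arm along its own -x (towards the robot at yaw 0). Left or right varies.
- stand_full_arm (a point): middle of this stand's round arm (radius 5), on its axis, 190 above the counter, 110 from the post. At 215 from the post the arm turns up steeply, its tip 27 above the arm's axis: a hung thing comes off when lifted by 25 to 45 and drawn out along -x until its loop is more than 235 from the post; hang one the reverse way.
- stand_spare: the spare stand, empty at the start; fixed steel counter stand: foot plate 170 x 90 x 12, upright post of radius 8 at the origin (foot of the post, counter height) and one level arm along its own -x (towards the robot at yaw 0). Left or right varies.
- stand_spare_arm (a point): middle of this stand's round arm (radius 5), on its axis, 190 above the counter, 110 from the post. At 215 from the post the arm turns up steeply, its tip 27 above the arm's axis: a hung thing comes off when lifted by 25 to 45 and drawn out along -x until its loop is more than 235 from the post; hang one the reverse way.
- board_1: wooden serving board, square-cornered body 110 wide and 90 high, 14 thick (its own x), 160 high (z up when hung), origin at the middle of its lower edge. Above the body is a hanging loop, also the handle: two upright legs 50 wide over all and 32 inside (y), with a peaked top. Grip it from above across the legs, about 22 below the peak; the arm passes between the fingers. May be absent.
- board_1_eye (a point): the inside peak of the loop of board_1, 150 above its origin; the open inside of the loop reaches 60 down from it. When hung, this point lies about 5.5 above the arm's axis
- board_2: wooden serving board, round body 90 across, 14 thick (its own x), 160 high (z up when hung), origin at the middle of its lower edge. Above the body is a hanging loop, also the handle: two upright legs 50 wide over all and 32 inside (y), with a peaked top. Grip it from above across the legs, about 22 below the peak; the arm passes between the fingers. May be absent.
- board_2_eye (a point): the inside peak of the loop of board_2, 150 above its origin; the open inside of the loop reaches 60 down from it. When hung, this point lies about 5.5 above the arm's axis
- board_3: wooden serving board, square-cornered body 84 wide and 90 high, 14 thick (its own x), 160 high (z up when hung), origin at the middle of its lower edge. Above the body is a hanging loop, also the handle: two upright legs 50 wide over all and 32 inside (y), with a peaked top. Grip it from above across the legs, about 22 below the peak; the arm passes between the fingers. May be absent.
- board_3_eye (a point): the inside peak of the loop of board_3, 150 above its origin; the open inside of the loop reaches 60 down from it. When hung, this point lies about 5.5 above the arm's axis
- basket: long low cane basket: 240 long (its own y), 90 deep (x), walls 30 high, 5 thick, floor 6 thick, 0.28 kg, origin at the middle of its underside. A loop handle (legs 50 wide over all in y, 38 inside, 14 thick in x, top 147 up) stands at its middle; a roll fits each side of it, 75 from the middle. It hangs nearest the post. Grip it from above across the legs, 22 below the peak.
- basket_eye (a point): the inside peak of the loop of the basket, 140 above its origin; the open inside of the loop reaches 130 down from it. When hung, this point lies about 5.5 above the arm's axis
- corner: display corner: two fixed wooden rails 40 high at a right angle; origin at the inside corner, counter height. Back rail's face is x = 0, running 260 along +y; side rail's face is y = 0, running 130 along -x (towards the robot at yaw 0). Open to -x, +y. A cane mat marks the place. The basket flush in it has its origin at x -45, y 120 here, its y axis along this y, either way round.
- roll_board: fixed flat wooden board, 100 (x) x 300 (y) x 8 thick, on which the rolls lie at the start; origin at the middle of its underside
- roll_1: crusty oval bread roll, 78 long (its own x), 56 wide (y), 46 high, flat underside, upright flanks up to 28, firm, 0.06 kg, origin at the middle of its underside. May be absent.
- roll_1_mid (a point): the middle of roll_1, 23 above its underside
- roll_2: crusty oval bread roll, 78 long (its own x), 56 wide (y), 46 high, flat underside, upright flanks up to 28, firm, 0.06 kg, origin at the middle of its underside. May be absent.
- roll_2_mid (a point): the middle of roll_2, 23 above its underside
- jam_jar: jam jar, amber with a brass lid, 68 across and 85 high; leave it alone; origin at the middle of its underside
- country_loaf: dark oval country loaf, 110 x 90 x 65; leave it alone; origin at the middle of its underside
- flour_tin: aluminium tin, 80 across and 100 high; leave it alone; origin at the middle of its underside
Not all that is in view belongs to the job. What is shaped like the board_2 but blue is not meant.

How it is judged:
By the outcome, as a careful person would: the job done as asked, in the order asked, and still so for the second after the job is handed in, with the robot touching nothing.
Of board_1, board_2, board_3 only 2 to 3 are there at a start; the rules pass over those that are not, and their reading is None.
Of roll_1, roll_2 only 1 to 2 are there at a start; the rules pass over those that are not, and their reading is None.
At some moment in a run one of roll_1, roll_2 may be knocked a few centimetres aside while the robot is not near it.
It also fails if it takes over 210 s, if anything falls off the work surface, if the arm or the gripper's body presses on something with over 40 N, if the wrist force passes 120 N, or if a joint passes its speed limit or range.

ROBOT

A 6-joint arm with a two-finger parallel gripper is mounted at the origin on the work surface. World frame = base frame: x ahead of the robot, y to its left, z up, the work surface at z = 0. Lengths are in mm, angles in degrees, forces in N, time in s.
With the tool pointing down it reaches from about 300 to 850 mm from the base axis. Payload 4.2 kg.
Tool frame: the origin (TCP) lies on the centre line of the jaws, within the pads' length; the fingertips stand 14 mm ahead of it and the grasp point (between the pads) lies 5 mm behind it; z points along the fingers, y is the line along which they close (so a half turn about z gives the same grasp; the last joint's range is limited). The gripper opens to 91 mm and grips with 3 to 60 N. Pads are 32 mm wide; open, the fingers measure 118 mm over their backs; the gripper's body (76 mm by 178 mm) begins 60 mm behind the grasp point.
Start: joints at [70.932, 18.312, 89.639, -0, 72.044, -1.146], TCP at [176.943, 547.113, 227.976] pointing down, gripper open.
Joint ranges: [-177.97, 177.97], [-48.28, 115.42], [12.27, 149.76], [-77.06, 257.06], [2.81, 150.46], [-146.56, 146.56]. Speed limits (degrees/s): [147.25, 147.25, 180, 180, 180, 180].

INTERFACE

Orientations are given as [roll, pitch, yaw] about the fixed x, y, z axes, in that order (R = Rz(yaw) Ry(pitch) Rx(roll)).
In Python, from workcell import env gives the robot as it stands.
- The arm moves only by the tool arm_command, never from a script. Its argument "motion" is a list of rows, each an object with "offset": the shift along the tool's x, y, z in m, a list of three; "spin": the turn about the tool's z in rad. In form: [{"offset": [tx, ty, tz], "spin": spin}, ...]. A call has 1 to 5 rows; each row shifts and turns the commanded pose from where the row before left it, along the tool's axes as they then stand; what a row does not reach is not made up. A row lasts 1/8 s, in which the tool goes at most 62.5 mm and 10.7 degrees, less where a joint would pass 70% of its speed; a pose out of reach is approached as far as the arm can. A call with a gripper value outside its range is refused whole. "jaw" is the finger opening in m, from 0 to 0.0912, set as the call begins (left out, the last holds). The fingers move at their own pace and stop on an object; "newtons" is the grip in N (left out, the last holds). Time passes only in rows, so rows that do not move let the fingers close. It gives the time, the measured TCP pose, the force, the opening and the grip force at its end, in the units of the state.
- env.state(): the state, without advancing time (a new reading comes with each control period).
- env.grab_frame(name): name is "side" or "top" or "wrist"; returns (picture, depth): 400x640x3 uint8, blue, green, red; 400x640 float32, mm along the optical axis (not along the pixel's ray), 0 where there is no reading.
- env.camera_model(name): a dict with "fx", "fy", "cx", "cy" (pixels), "k1" (the pictures are not rectified: a ray, as slopes to the right and down, at radius r is drawn at 1 + k1 r^2 times it, then the intrinsics apply), "eye" and "rotation" of the camera in the world; the wrist camera has in their place "hand_eye" (4x4, takes a point from camera to tool coordinates, whose origin is the TCP and whose axes are the flange's). Camera axes: x right, y down, z forward; pixel columns grow to the right and rows downward; lengths in mm; the calibration is good to about 2 mm. A picture is of the moment at which its call begins: read the wrist's pose just before it. camera_model takes no time and is no camera call.
- env.job_done(): hands the job in; it is judged then, once.
Trained networks look in the newest picture that a camera, given by its name, has taken for a name from the list of things; names that differ only in an ending like _2 or _b are one class to them, and where a whole thing is asked for, a point or a joint stands for the part that bears it (a point fixed in the world has none). Each returns a list of dicts, best first, with "score" (0 to 1); they miss things now and then, are a little off and sometimes report something else, mostly with a low value. They report only what shows in the picture. A call takes as long as a camera call. They do not tell look-alikes from the thing itself.
- env.boxes_of(camera, target): "bbox" ([left, top, right, bottom] in pixels, round what is visible of it).
- env.pinpoint(camera, target): "location" ([column, row] in pixels: a listed point, or the origin of a listed thing).
The state is a dict: "time_s": time; "qpos": joint angles; "qvel": joint speeds; "effort": joint torques, N m; "ee_pos": TCP position; "ee_rot": TCP orientation; "force": force on the tool from outside, world axes, zero at the start; "torque": the same for the moment, N m; "gripper_width": finger opening in mm; "gripper_force": force on a finger pad.
Only numpy, scipy, OpenCV 4.12 (cv2) and the standard library are available. Lean on these libraries where they do the work, as an engineer would, in place of code of your own. Each camera call takes 0.05 s, during which the arm holds its last target. There are 200 camera calls.

## Working session

There is one attempt and no reset: what is moved stays moved. The work goes in short steps, Python scripts to look and compute and a tool call to move; the robot and the scene stay as the last step left them, time stands still between calls to the robot, and variables do not carry over. Pictures are saved under pics/ and viewed, at most 14 in all, crops included, and the job is handed in when it is done.

Besides the shell and the picture viewer there is one more tool, called after "Emit:" in YAML: its name, and indented under it one key for each argument. arm_command: Moves the arm, as the interface text tells. Its arguments: {"type":"object","properties":{"motion":{"type":"array"},"jaw":{"type":"number"},"newtons":{"type":"number"}},"required":["motion"]}

```bash
ls; mkdir -p pics; cat > h.py <<'E'
import numpy as np, cv2
from workcell import env
from scipy.spatial.transform import Rotation as R
def cam(n):
    m=env.camera_model(n)
    K=np.array([[m['fx'],0,m['cx']],[0,m['fy'],m['cy']],[0,0,1.]])
    if 'hand_eye' in m:
        s=env.state(); T=np.eye(4); T[:3,:3]=R.from_euler('xyz',s['ee_rot'],degrees=True).as_matrix(); T[:3,3]=s['ee_pos']
        T=T@np.array(m['hand_eye'])
    else:
        T=np.eye(4); T[:3,:3]=np.array(m['rotation']); T[:3,3]=m['eye']
    return K,np.array([m['k1'],0,0,0,0.]),T
def rays(n,uv,c=None):
    K,D,T=c or cam(n)
    p=cv2.undistortPoints(np.array(uv,float).reshape(-1,1,2),K,D).reshape(-1,2)
    return T[:3,3],np.c_[p,np.ones(len(p))]@T[:3,:3].T
def at_z(n,uv,z,c=None):
    o,d=rays(n,uv,c); return o+d*((z-o[2])/d[:,2])[:,None]
def cloud(n,c,dep):
    K,D,T=c
    v,u=np.mgrid[0:400,0:640]
    o,d=rays(n,np.c_[u.ravel(),v.ravel()],c)
    return (o+d*dep.reshape(-1,1)).reshape(400,640,3)
def proj(n,P,c=None):
    K,D,T=c or cam(n)
    q=(np.array(P,float).reshape(-1,3)-T[:3,3])@T[:3,:3]
    return cv2.projectPoints(q,np.zeros(3),np.zeros(3),K,D)[0].reshape(-1,2)
E
python3 - <<'E'
from h import *
s=env.state();print(s['time_s'],s['ee_pos'],s['ee_rot'])
for n in('side','top'):
    c=cam(n);im,d=env.grab_frame(n);cv2.imwrite(f'pics/{n}0.png',im);np.save(f'{n}0.npy',d)
    P=cloud(n,c,d); print(n,c[2].round(2).tolist())
    for t in['stand_full','stand_full_arm','stand_spare_arm','board_1_eye','board_3_eye','board_2_eye','basket_eye','corner','roll_1_mid','roll_board','board_1','board_2','board_3','basket']:
        for r in env.pinpoint(n,t)[:4]:
            u,v=r['location']; ui,vi=int(np.clip(u,0,639)),int(np.clip(v,0,399))
            print(t,round(r['score'],2),round(u),round(v),P[vi,ui].round().tolist() if d[vi,ui]>0 else None)
E
```

```text
pics
0.0 [176.78983247 546.63201488 227.12781058] [-1.79898335e+02 -1.40940474e-03  1.62076561e+02]
side [[-122.64, 1.28, -13.05, 269.41], [-122.64, 1.28, -13.05, -1194.43], [-122.64, 1.28, -13.05, 866.51], [0.0, 0.0, 0.0, 1.0]]
stand_full 0.6 379 278 [-34051.0, -35515.0, -33454.0]
stand_full_arm 0.82 351 237 [-23588.0, -25051.0, -22990.0]
stand_full_arm 0.36 339 279 [-20509.0, -21973.0, -19912.0]
stand_full_arm 0.19 328 243 [-15621.0, -17085.0, -15024.0]
stand_spare_arm 0.69 299 130 [-13661.0, -15125.0, -13064.0]
stand_spare_arm 0.65 304 228 [-10278.0, -11742.0, -9681.0]
stand_spare_arm 0.48 360 222 [-35159.0, -36623.0, -34562.0]
board_2_eye 0.89 350 307 [-19288.0, -20752.0, -18691.0]
board_2_eye 0.77 292 332 [-3174.0, -4638.0, -2577.0]
board_2_eye 0.72 244 258 [11721.0, 10257.0, 12318.0]
board_2_eye 0.69 329 240 [-15714.0, -17178.0, -15117.0]
basket_eye 0.94 363 227 [-36212.0, -37676.0, -35615.0]
corner 0.95 362 222 [-35704.0, -37167.0, -35107.0]
roll_1_mid 0.56 301 227 [-9435.0, -10899.0, -8838.0]
roll_board 0.58 296 213 [-8058.0, -9522.0, -7461.0]
board_1 0.97 350 350 [-20510.0, 
[... 1863 characters left out ...]
0.61 453 199 [-215188.0, -215709.0, -214140.0]
board_1 0.59 398 197 [-180293.0, -180814.0, -179244.0]
board_2 0.8 459 236 [-214626.0, -215147.0, -213578.0]
board_2 0.69 387 264 [-164901.0, -165422.0, -163853.0]
board_2 0.61 453 199 [-215188.0, -215709.0, -214140.0]
board_2 0.59 398 197 [-180293.0, -180814.0, -179244.0]
board_3 0.8 459 236 [-214626.0, -215147.0, -213578.0]
board_3 0.69 387 264 [-164901.0, -165422.0, -163853.0]
board_3 0.61 453 199 [-215188.0, -215709.0, -214140.0]
board_3 0.59 398 197 [-180293.0, -180814.0, -179244.0]
basket 0.85 400 172 [-158071.0, -158592.0, -157023.0]
basket 0.43 408 180 [-162092.0, -162613.0, -161044.0]
basket 0.3 392 159 [-175129.0, -175650.0, -174081.0]
```

```bash
sed -i "s/T\[:3,:3\]=np.array(m\['rotation'\])/T[:3,:3]=R.from_euler('xyz',m['rotation'],degrees=True).as_matrix()/" h.py
python3 - <<'E'
from h import *
print(env.camera_model('top'))
ims=[cv2.imread(f'pics/{n}0.png') for n in('top','side')]
cv2.imwrite('pics/t0b.png',cv2.resize(ims[0][90:320,130:540],(800,449),interpolation=cv2.INTER_CUBIC))
d=np.load('top0.npy');c=cam('top');P=cloud('top',c,d)
for u,v in [(405,181),(172,178),(408,190),(402,184),(396,190),(405,166),(408,200),(471,242),(465,199),(395,272),(316,147),(227,138),(317,202),(281,122),(286,204)]: print(u,v,P[v,u].round())
E
```

```text
{'fx': 393.69386289446277, 'fy': 393.69386289446277, 'cx': 320.38612492503313, 'cy': 191.1930147903072, 'k1': -0.06379048234128497, 'eye': array([ 404.46123271, -116.49842168, 1452.70727434]), 'rotation': array([-1.76214510e+02,  7.32715600e-02, -9.00085112e+01])}
405 181 [ 521. -388.  193.]
172 178 [531. 366. 196.]
408 190 [ 491. -394.  207.]
402 184 [ 522. -404.   64.]
396 190 [ 504. -394.    7.]
405 166 [ 569. -387.  197.]
408 200 [ 459. -394.  202.]
471 242 [ 322. -611.  161.]
465 199 [ 467. -617.   98.]
395 272 [ 225. -359.  157.]
316 147 [658. -99.  45.]
227 138 [689. 222.  56.]
317 202 [ 458. -103.   55.]
281 122 [737.  23.  96.]
286 204 [453.  11.  15.]
```

View pics/t0b.png

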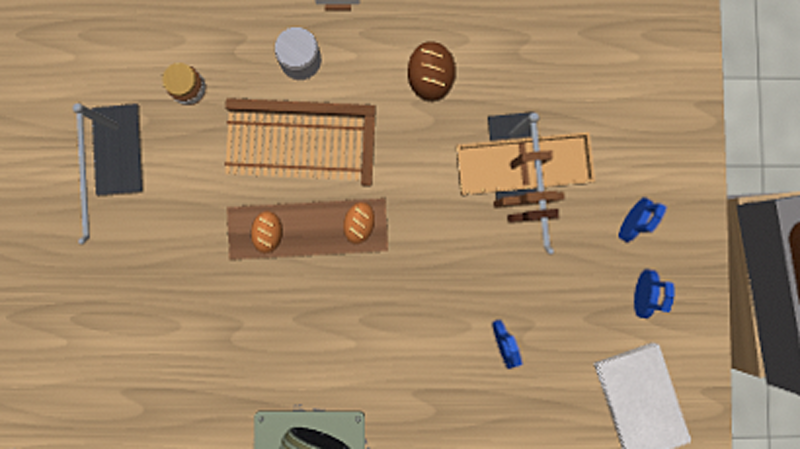

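View pics/side0.png

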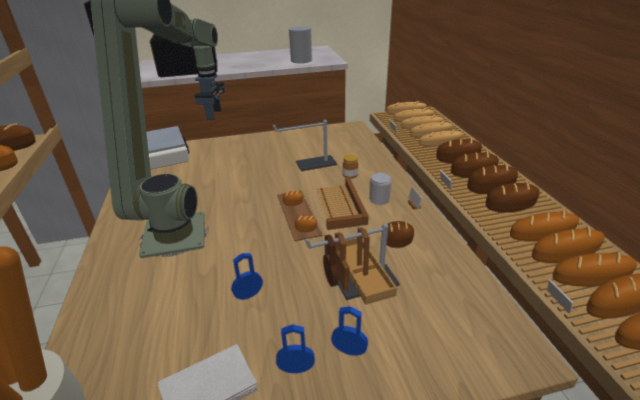

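```bash
python3 - <<'E'
from h import *
d=np.load('top0.npy');c=cam('top');P=cloud('top',c,d)
im=cv2.imread('pics/top0.png')
def reg(x0,x1,y0,y1,z0,z1):
    m=(d>0)&(P[...,0]>x0)&(P[...,0]<x1)&(P[...,1]>y0)&(P[...,1]<y1)&(P[...,2]>z0)&(P[...,2]<z1); return P[m]
for nm,y0,y1 in(('spare',280,460),('full',-500,-280)):
    Q=reg(350,760,y0,y1,175,260)
    print(nm,len(Q),Q.min(0).round(),Q.max(0).round())
    for x in range(380,730,15):
        q=Q[(Q[:,0]>=x)&(Q[:,0]<x+15)]
        if len(q): print(x,len(q),'y',q[:,1].min().round(),np.median(q[:,1]).round(1),q[:,1].max().round(),'z',q[:,2].min().round(),np.median(q[:,2]).round(1),q[:,2].max().round())
# rails
Q=reg(450,760,-200,250,30,52); print('rails',len(Q))
q=Q; np.save('rails.npy',Q)
for x in range(500,720,15):
    q=Q[(Q[:,0]>=x)&(Q[:,0]<x+15)]
    if len(q)>2: print(x,len(q),'y',q[:,1].min().round(),np.median(q[:,1]).round(),q[:,1].max().round(),np.median(q[:,2]).round())
for nm,a in(('l',(400,520,-20,250)),('r',(400,520,-200,-20))):
    Q=reg(a[0],a[1],a[2],a[3],30,60)
    if len(Q):print('roll',nm,len(Q),((Q.min(0)+Q.max(0))/2).round(),cv2.minAreaRect(Q[:,:2].astype(np.float32)),Q[:,2].max().round())
Q=reg(400,720,-600,-200,50,90);print('basket rim',len(Q),cv2.minAreaRect(Q[:,:2].astype(np.float32)),np.median(Q[:,2]))
E
```

```text
spare 253 [414. 354. 175.] [645. 381. 218.]
410 15 y 354.0 356.4 362.0 z 188.0 207.0 218.0
425 18 y 355.0 359.6 367.0 z 186.0 192.5 199.0
440 13 y 358.0 360.1 365.0 z 191.0 193.6 199.0
455 15 y 358.0 360.8 365.0 z 189.0 194.8 198.0
470 14 y 358.0 362.5 369.0 z 190.0 192.6 198.0
485 19 y 359.0 364.0 369.0 z 184.0 193.2 198.0
500 15 y 362.0 366.1 370.0 z 189.0 194.3 199.0
515 12 y 363.0 366.4 370.0 z 187.0 193.3 196.0
530 17 y 362.0 368.0 373.0 z 190.0 195.6 199.0
545 16 y 363.0 368.7 375.0 z 187.0 195.3 199.0
560 14 y 366.0 370.7 375.0 z 190.0 193.4 196.0
575 14 y 367.0 371.2 376.0 z 191.0 193.5 199.0
590 15 y 368.0 372.0 381.0 z 188.0 192.1 198.0
605 18 y 368.0 373.8 380.0 z 189.0 194.6 201.0
620 20 y 370.0 374.2 381.0 z 175.0 193.9 206.0
635 18 y 369.0 371.6 381.0 z 176.0 199.9 208.0
full 439 [ 395. -423.  176.] [ 627. -364.  219.]
395 16 y -407.0 -402.5 -399.0 z 190.0 210.2 219.0
410 15 y -406.0 -401.7 -398.0 z 188.0 195.2 200.0
425 15 y -406.0 -399.8 -395.0 z 186.0 192.6 198.0
440 18 y -402.0 -398.1 -374.0 z 176.0 193.3 201.0
455 78 y -423.0 -397.0 -373.0 z 180.0 198.9 208.0
470 2
[... 729 characters left out ...]
24 y -117.0 -108.0 -99.0 40.0
605 24 y -117.0 -108.0 -99.0 39.0
620 23 y -117.0 -110.0 -99.0 42.0
635 20 y -117.0 -110.0 -102.0 39.0
650 149 y -117.0 -37.0 139.0 38.0
665 277 y -121.0 43.0 250.0 39.0
680 41 y 73.0 148.0 228.0 38.0
695 19 y -197.0 -190.0 210.0 43.0
710 19 y -196.0 -186.0 206.0 48.0
roll l 254 [436.  80.  45.] ((435.81103515625, 79.52484130859375), (68.43409729003906, 53.065574645996094), 0.30315595865249634) 59.0
roll r 263 [452. -90.  46.] ((452.1532287597656, -89.98495483398438), (53.834999084472656, 72.3041763305664), 89.98267364501953) 60.0
basket rim 1835 ((551.2001953125, -388.0587158203125), (473.0495300292969, 204.16387939453125), 66.35804748535156) 62.434034596649326
```

```bash
cat > plan.py <<'E'
from h import *
import json,math
def plan(wps,step=58.,ang=10.,start=None):
    """wps: (x,y,z,yaw[,step]); prints calls of 5 rows"""
    s=env.state(); p=np.array(start[:3] if start else s['ee_pos'],float); y=(start[3] if start else s['ee_rot'][2])
    rows=[]
    for w in wps:
        q=np.array(w[:3],float); dy=(w[3]-y+180)%360-180 if len(w)<6 else w[5]
        st=w[4] if len(w)>4 and w[4] else step
        n=max(1,math.ceil(max(np.linalg.norm(q-p)/st,abs(dy)/ang)))
        for i in range(n):
            a=math.radians(y+dy*i/n); d=(q-p)/n
            rows.append({"offset":[round(float(v)/1000,4)+0. for v in (d[0]*math.cos(a)+d[1]*math.sin(a),d[0]*math.sin(a)-d[1]*math.cos(a),-d[2])],"spin":round(-math.radians(dy/n),4)+0.})
        p=q;y+=dy
    print(s['time_s'],np.round(s['ee_pos'],1),np.round(s['ee_rot'],2))
    for i in range(0,len(rows),5): print(json.dumps(rows[i:i+5]))
E
python3 -c "
from plan import *
plan([(360,330,290,75),(385,-250,290,5.7),(400,-402,290,5.7)])"
```

```text
1.5 [176.9 547.1 228. ] [180.     0.   162.08]
[{"offset": [-0.0268, -0.0167, -0.0069], "spin": 0.1689}, {"offset": [-0.0292, -0.012, -0.0069], "spin": 0.1689}, {"offset": [-0.0308, -0.0069, -0.0069], "spin": 0.1689}, {"offset": [-0.0315, -0.0016, -0.0069], "spin": 0.1689}, {"offset": [-0.0313, 0.0037, -0.0069], "spin": 0.1689}]
[{"offset": [-0.0303, 0.0089, -0.0069], "spin": 0.1689}, {"offset": [-0.0283, 0.0139, -0.0069], "spin": 0.1689}, {"offset": [-0.0256, 0.0185, -0.0069], "spin": 0.1689}, {"offset": [-0.0221, 0.0225, -0.0069], "spin": 0.1689}, {"offset": [-0.0503, 0.0158, 0.0], "spin": 0.11}]
[{"offset": [-0.0483, 0.0213, 0.0], "spin": 0.11}, {"offset": [-0.0457, 0.0264, 0.0], "spin": 0.11}, {"offset": [-0.0425, 0.0313, 0.0], "spin": 0.11}, {"offset": [-0.0388, 0.0358, 0.0], "spin": 0.11}, {"offset": [-0.0346, 0.0398, 0.0], "spin": 0.11}]
[{"offset": [-0.0301, 0.0434, 0.0], "spin": 0.11}, {"offset": [-0.0251, 0.0464, 0.0], "spin": 0.11}, {"offset": [-0.0199, 0.0489, 0.0], "spin": 0.11}, {"offset": [-0.0144, 0.0508, 0.0], "spin": 0.11}, {"offset": [-0.0087, 0.052, 0.0], "spin": 0.11}]
[{"offset": [-0.0001, 0.0509, 0.0], "spin": 0.0}, {"offset": [-0.0001, 0.0509, 0.0], "spin": 0.0}, {"offset": [-0.0001, 0.0509, 0.0], "spin": 0.0}]
```

Emit:
arm_command:
  motion:
    - {"offset": [-0.027, -0.017, -0.007], "spin": 0.169}
    - {"offset": [-0.029, -0.012, -0.007], "spin": 0.169}
    - {"offset": [-0.031, -0.007, -0.007], "spin": 0.169}
    - {"offset": [-0.0315, -0.0016, -0.007], "spin": 0.169}
    - {"offset": [-0.031, 0.004, -0.007], "spin": 0.169}
  jaw: 0.09
  newtons: 30

```text
time_s: 2.12
ee_pos: [279.3, 425.6, 263.3]
ee_rot: [180.0, -0.0, 113.4]
force: [0.1, 0.1, -0.4]
gripper_width: 90.1
gripper_force: 0.0
```

Emit:
arm_command:
  motion:
    - {"offset": [-0.03, 0.009, -0.007], "spin": 0.169}
    - {"offset": [-0.028, 0.014, -0.007], "spin": 0.169}
    - {"offset": [-0.0256, 0.0185, -0.007], "spin": 0.169}
    - {"offset": [-0.022, 0.0225, -0.007], "spin": 0.169}
    - {"offset": [-0.05, 0.016, 0.0], "spin": 0.11}

```text
time_s: 2.75
ee_pos: [364.1, 278.1, 291.3]
ee_rot: [179.9, -0.1, 68.5]
force: [0.3, 0.5, -0.1]
gripper_width: 90.2
gripper_force: 0.0
```

Emit:
arm_command:
  motion:
    - {"offset": [-0.048, 0.021, 0.0], "spin": 0.11}
    - {"offset": [-0.046, 0.0264, 0.0], "spin": 0.11}
    - {"offset": [-0.0425, 0.031, 0.0], "spin": 0.11}
    - {"offset": [-0.039, 0.036, 0.0], "spin": 0.11}
    - {"offset": [-0.035, 0.04, 0.0], "spin": 0.11}

```text
time_s: 3.38
ee_pos: [372.6, 12.5, 291.2]
ee_rot: [180.0, -0.1, 36.9]
force: [0.1, -0.2, -0.1]
gripper_width: 89.7
gripper_force: 0.0
```

Emit:
arm_command:
  motion:
    - {"offset": [-0.03, 0.043, 0.0], "spin": 0.11}
    - {"offset": [-0.025, 0.046, 0.0], "spin": 0.11}
    - {"offset": [-0.02, 0.049, 0.0], "spin": 0.11}
    - {"offset": [-0.0144, 0.051, 0.0], "spin": 0.11}
    - {"offset": [-0.009, 0.052, 0.0], "spin": 0.11}

```text
time_s: 4.0
ee_pos: [383.1, -251.0, 291.2]
ee_rot: [180.0, -0.1, 5.4]
force: [1.1, -0.1, -0.3]
gripper_width: 90.0
gripper_force: 0.0
```

Emit:
arm_command:
  motion:
    - {"offset": [0, 0.051, 0.0], "spin": 0.0}
    - {"offset": [0, 0.051, 0.0], "spin": 0.0}
    - {"offset": [0, 0.051, 0.0], "spin": 0.0}
    - {"offset": [0, 0, 0.0], "spin": 0.0}

```text
time_s: 4.5
ee_pos: [398.1, -404.3, 289.8]
ee_rot: [-180.0, 0.0, 5.4]
force: [-1.1, 0.8, 0.7]
gripper_width: 89.7
gripper_force: 0.0
```

```bash
python3 - <<'E'
from h import *
c=cam('wrist');im,d=env.grab_frame('wrist');cv2.imwrite('pics/w1.png',im);np.save('w1.npy',d)
P=cloud('wrist',c,d); s=env.state();print(s['ee_pos'],env.camera_model('wrist')['hand_eye'])
for t in['board_1_eye','board_2_eye','basket_eye']:
  for r in env.pinpoint('wrist',t)[:4]:
    u,v=r['location'];print(t,round(r['score'],2),round(u),round(v))
m=(d>0)&(abs(P[...,1]+390)<45)&(P[...,2]>180)&(P[...,2]<225);Q=P[m]
for x in range(390,640,6):
    q=Q[(Q[:,0]>=x)&(Q[:,0]<x+6)]
    if len(q): print(x,len(q),'y',q[:,1].min().round(),np.median(q[:,1]).round(1),q[:,1].max().round(),'z',np.median(q[:,2]).round(1),q[:,2].max().round())
E
```

```text
[ 397.89827665 -402.33604281  290.03553766] [[-2.07633318e-03 -9.58825941e-01 -2.83986803e-01  8.10196614e+01]
 [ 9.99997827e-01 -2.04409541e-03 -4.09867521e-04 -7.14884197e-01]
 [-1.87504508e-04 -2.83987037e-01  9.58828101e-01 -1.56709220e+02]
 [ 0.00000000e+00  0.00000000e+00  0.00000000e+00  1.00000000e+00]]
board_1_eye 0.91 318 79
board_2_eye 0.87 561 147
board_2_eye 0.87 258 355
board_2_eye 0.62 316 122
396 61 y -409.0 -404.6 -400.0 z 215.6 218.0
402 181 y -409.0 -404.2 -400.0 z 213.2 218.0
408 172 y -409.0 -404.1 -399.0 z 197.6 210.0
414 119 y -408.0 -403.4 -398.0 z 194.0 196.0
420 111 y -408.0 -402.6 -398.0 z 193.9 197.0
426 114 y -407.0 -402.2 -397.0 z 194.0 196.0
432 117 y -407.0 -401.7 -397.0 z 194.0 197.0
438 118 y -406.0 -401.1 -396.0 z 194.1 196.0
444 125 y -405.0 -400.6 -396.0 z 193.9 197.0
450 129 y -405.0 -399.5 -374.0 z 194.2 198.0
456 550 y -423.0 -394.8 -373.0 z 200.0 206.0
462 677 y -424.0 -398.3 -373.0 z 199.9 206.0
468 434 y -423.0 -401.2 -373.0 z 198.7 206.0
474 129 y -402.0 -397.7 -393.0 z 194.2 196.0
480 221 y -402.0 -394.1 -372.0 z 194.6 203.0
486 668 y -421.0 -394.4 -371.0 z 200.1 206.0
492 732 y -421.0 -395.6 -370.0 z 199.9 207.0
498 344 y -421.0 -401.0 -376.0 z 197.7 206.0
504 148 y -399.0 -394.4 -390.0 z 194.1 197.0
510 146 y -399.0 -393.9 -389.0 z 194.1 196.0
516 156 y -399.0 -393.8 -389.0 z 194.0 196.0
522 161 y -398.0 -393.4 -388.0 z 194.0 197.0
528 161 y -398.0 -392.3 -388.0 z 194.1 196.0
534 158 y -397.0 -392.0 -387.0 z 194.0 197.0
540 7 y -396.0 -393.9 -388.0 z 193.2 195.0
```

View pics/w1.png

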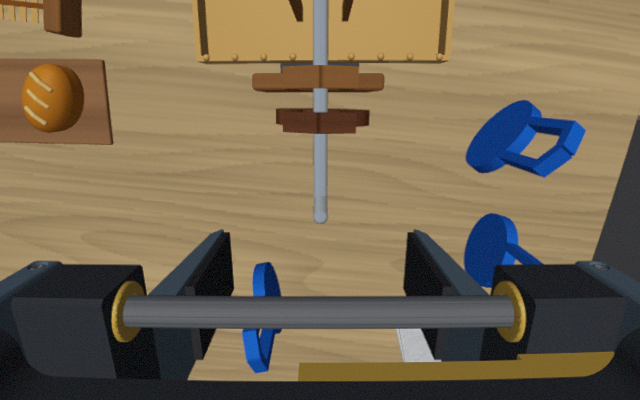

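```bash
python3 -c "
from plan import *
plan([(462.5,-398.5,240,5.4),(462.5,-398.5,179,5.4,30)],step=40)"
```

```text
4.7 [ 398.1 -400.3  291.1] [-179.96   -0.      5.65]
[{"offset": [0.0214, 0.0015, 0.017], "spin": 0.0015}, {"offset": [0.0214, 0.0015, 0.017], "spin": 0.0015}, {"offset": [0.0214, 0.0015, 0.017], "spin": 0.0015}, {"offset": [0.0, 0.0, 0.0203], "spin": 0.0}, {"offset": [0.0, 0.0, 0.0203], "spin": 0.0}]
[{"offset": [0.0, 0.0, 0.0203], "spin": 0.0}]
```

Emit:
arm_command:
  motion:
    - {"offset": [0.022, 0.001, 0.017], "spin": 0}
    - {"offset": [0.022, 0.001, 0.017], "spin": 0}
    - {"offset": [0.0205, 0.0005, 0.017], "spin": 0}
    - {"offset": [0.0, 0.0, 0.03], "spin": 0.0}
    - {"offset": [0.0, 0.0, 0.0], "spin": 0.0}

```text
time_s: 5.32
ee_pos: [462.5, -395.9, 206.3]
ee_rot: [-179.7, 0.3, 5.7]
force: [0.0, 0.5, -0.3]
gripper_width: 89.8
gripper_force: 0.0
```

Emit:
arm_command:
  motion:
    - {"offset": [0.0, 0.0, 0.015], "spin": 0.0}
    - {"offset": [0.0, 0.0, 0.015], "spin": 0.0}
    - {"offset": [0.0, 0.0, 0.0], "spin": 0.0}

```text
time_s: 5.7
ee_pos: [461.9, -397.2, 178.6]
ee_rot: [-179.9, 0.1, 5.6]
force: [-0.6, -0.4, 0.5]
gripper_width: 89.8
gripper_force: 0.0
```

Emit:
arm_command:
  motion:
    - {"offset": [0.0, 0.0, 0.0], "spin": 0.0}
    - {"offset": [0.0, 0.0, 0.0], "spin": 0.0}
    - {"offset": [0.0, 0.0, 0.0], "spin": 0.0}
    - {"offset": [0.0, 0.0, 0.0], "spin": 0.0}
  jaw: 0.03
  newtons: 30

```text
time_s: 6.2
ee_pos: [462.7, -397.8, 180.2]
ee_rot: [180.0, -0.0, 5.6]
force: [0.5, -3.1, -0.4]
gripper_width: 53.0
gripper_force: 1.8
```

Emit:
arm_command:
  motion:
    - {"offset": [0.0, 0.0, 0.0], "spin": 0.0}
    - {"offset": [0.0, 0.0, -0.005], "spin": 0.0}
    - {"offset": [0.0, 0.0, -0.015], "spin": 0.0}
    - {"offset": [0.0, 0.0, -0.015], "spin": 0.0}
    - {"offset": [0.0, 0.0, 0.0], "spin": 0.0}

```text
time_s: 6.82
ee_pos: [463.4, -398.3, 217.1]
ee_rot: [179.8, -0.2, 5.6]
force: [-0.2, 0.2, -1.0]
gripper_width: 49.9
gripper_force: 30.0
```

Emit:
arm_command:
  motion:
    - {"offset": [-0.02, 0.0, 0.0], "spin": 0.0}
    - {"offset": [-0.02, 0.0, 0.0], "spin": 0.0}
    - {"offset": [-0.02, 0.0, 0.0], "spin": 0.0}
    - {"offset": [-0.02, 0.0, 0.0], "spin": 0.0}
    - {"offset": [-0.02, 0.0, 0.0], "spin": 0.0}

```text
time_s: 7.45
ee_pos: [361.5, -407.5, 215.0]
ee_rot: [-180.0, -0.0, 5.6]
force: [0.6, -0.3, -1.8]
gripper_width: 49.7
gripper_force: 30.0
```

```bash
python3 -c "
from plan import *
plan([(362,-350,260,5.5),(362,310,260,4.7),(372,355,225,4.7)])"
```

```text
7.45 [ 361.5 -407.5  215. ] [-180.     -0.      5.58]
[{"offset": [0.0031, -0.0286, -0.0225], "spin": 0.0007}, {"offset": [0.003, -0.0286, -0.0225], "spin": 0.0007}, {"offset": [0.0053, -0.0547, 0.0], "spin": 0.0012}, {"offset": [0.0052, -0.0548, 0.0], "spin": 0.0012}, {"offset": [0.0051, -0.0548, 0.0], "spin": 0.0012}]
[{"offset": [0.0051, -0.0548, 0.0], "spin": 0.0012}, {"offset": [0.005, -0.0548, 0.0], "spin": 0.0012}, {"offset": [0.005, -0.0548, 0.0], "spin": 0.0012}, {"offset": [0.0049, -0.0548, 0.0], "spin": 0.0012}, {"offset": [0.0048, -0.0548, 0.0], "spin": 0.0012}]
[{"offset": [0.0048, -0.0548, 0.0], "spin": 0.0012}, {"offset": [0.0047, -0.0548, 0.0], "spin": 0.0012}, {"offset": [0.0046, -0.0548, 0.0], "spin": 0.0012}, {"offset": [0.0046, -0.0548, 0.0], "spin": 0.0012}, {"offset": [0.0137, -0.044, 0.035], "spin": 0.0}]
```

Emit:
arm_command:
  motion:
    - {"offset": [0.003, -0.0286, -0.0225], "spin": 0.001}
    - {"offset": [0.003, -0.0286, -0.0225], "spin": 0.001}
    - {"offset": [0.005, -0.055, 0.0], "spin": 0.001}
    - {"offset": [0.005, -0.055, 0.0], "spin": 0.001}
    - {"offset": [0.005, -0.055, 0.0], "spin": 0.001}

```text
time_s: 8.07
ee_pos: [362.0, -182.9, 260.0]
ee_rot: [180.0, -0.1, 5.2]
force: [0.9, 0.7, -2.1]
gripper_width: 49.9
gripper_force: 30.0
```

Emit:
arm_command:
  motion:
    - {"offset": [0.005, -0.055, 0.0], "spin": 0.001}
    - {"offset": [0.005, -0.055, 0.0], "spin": 0.001}
    - {"offset": [0.005, -0.055, 0.0], "spin": 0.001}
    - {"offset": [0.005, -0.055, 0.0], "spin": 0.001}
    - {"offset": [0.005, -0.055, 0.0], "spin": 0.001}

```text
time_s: 8.7
ee_pos: [362.2, 93.1, 260.2]
ee_rot: [-180.0, -0.1, 5.0]
force: [0.9, -0.3, -2.8]
gripper_width: 49.5
gripper_force: 30.0
```

Emit:
arm_command:
  motion:
    - {"offset": [0.005, -0.055, 0.0], "spin": 0.001}
    - {"offset": [0.005, -0.055, 0.0], "spin": 0.001}
    - {"offset": [0.005, -0.055, 0.0], "spin": 0.001}
    - {"offset": [0.004, -0.055, 0.0], "spin": 0.002}
    - {"offset": [0.0137, -0.043, 0.035], "spin": 0.0}

```text
time_s: 9.32
ee_pos: [373.9, 359.6, 227.2]
ee_rot: [-179.7, -0.4, 4.8]
force: [0.8, -0.6, -2.0]
gripper_width: 49.8
gripper_force: 30.0
```

Emit:
arm_command:
  motion:
    - {"offset": [0, 0, 0], "spin": 0}
    - {"offset": [0, 0, 0], "spin": 0}

```text
time_s: 9.57
ee_pos: [372.8, 355.7, 225.0]
ee_rot: [180.0, 0.0, 4.7]
force: [-0.2, -0.2, -1.4]
gripper_width: 49.8
gripper_force: 30.0
```

```bash
cat > arm.py <<'E'
from h import *
import sys
def look(yc,z0=180,z1=225,st=10,nm=None):
    c=cam('wrist');im,d=env.grab_frame('wrist')
    if nm: cv2.imwrite(f'pics/{nm}.png',im)
    P=cloud('wrist',c,d); s=env.state();print(s['time_s'],s['ee_pos'].round(1),s['ee_rot'].round(1))
    m=(d>0)&(abs(P[...,1]-yc)<45)&(P[...,2]>z0)&(P[...,2]<z1);Q=P[m]
    for x in range(360,680,st):
        q=Q[(Q[:,0]>=x)&(Q[:,0]<x+st)]
        if len(q)>10: print(x,len(q),'y',q[:,1].min().round(),np.median(q[:,1]).round(1),q[:,1].max().round(),'z',np.median(q[:,2]).round(1),q[:,2].max().round())
E
python3 -c "
from arm import *
look(360,nm='w2')"
```

```text
9.625 [373.  355.7 225.6] [-180.    -0.     4.7]
360 216 y 340.0 358.0 372.0 z 180.8 212.0
370 1139 y 340.0 372.7 382.0 z 194.4 225.0
380 877 y 332.0 338.1 392.0 z 213.8 225.0
390 191 y 324.0 329.5 333.0 z 218.9 225.0
410 239 y 352.0 357.4 362.0 z 215.8 218.0
420 517 y 352.0 357.8 363.0 z 203.8 217.0
430 372 y 353.0 358.4 364.0 z 194.1 196.0
440 380 y 354.0 359.4 364.0 z 194.1 196.0
450 404 y 355.0 360.1 365.0 z 194.1 196.0
460 424 y 356.0 360.8 366.0 z 194.1 197.0
470 430 y 356.0 361.7 367.0 z 194.1 197.0
480 431 y 358.0 362.7 368.0 z 194.2 197.0
490 428 y 358.0 363.3 368.0 z 194.0 197.0
```

View pics/w2.png

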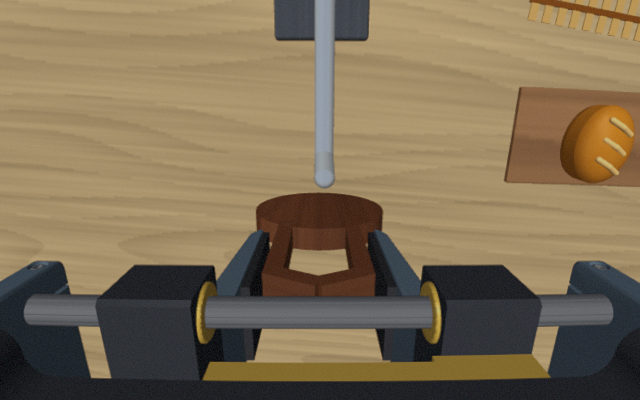

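Emit:
arm_command:
  motion:
    - {"offset": [0, 0.0023, 0.011], "spin": 0}
    - {"offset": [0.02, 0, 0], "spin": 0}
    - {"offset": [0.02, 0, 0], "spin": 0}
    - {"offset": [0.02, 0, 0], "spin": 0}
    - {"offset": [0.02, 0, 0], "spin": 0}

```text
time_s: 10.25
ee_pos: [454.8, 361.1, 213.9]
ee_rot: [-180.0, -0.0, 4.7]
force: [-0.0, 0.5, -1.7]
gripper_width: 50.1
gripper_force: 30.0
```

Emit:
arm_command:
  motion:
    - {"offset": [0.03, 0, 0], "spin": 0}
    - {"offset": [0.03, 0, 0], "spin": 0}
    - {"offset": [0.025, 0, 0], "spin": 0}
    - {"offset": [0, 0, 0], "spin": 0}

```text
time_s: 10.75
ee_pos: [540.1, 367.8, 213.0]
ee_rot: [180.0, -0.0, 4.6]
force: [-0.6, -0.4, -2.9]
gripper_width: 49.6
gripper_force: 30.0
```

Emit:
arm_command:
  motion:
    - {"offset": [0, 0, 0.015], "spin": 0}
    - {"offset": [0, 0, 0.012], "spin": 0}
    - {"offset": [0, 0, 0.006], "spin": 0}
    - {"offset": [0, 0, 0.001], "spin": 0}
    - {"offset": [0, 0, 0], "spin": 0}

```text
time_s: 11.38
ee_pos: [537.1, 367.9, 180.3]
ee_rot: [180.0, -0.0, 4.8]
force: [-0.6, -0.7, -0.2]
gripper_width: 50.1
gripper_force: 30.0
```

Emit:
arm_command:
  motion:
    - {"offset": [0, 0, 0], "spin": 0}
    - {"offset": [0, 0, 0], "spin": 0}
    - {"offset": [0, 0, 0], "spin": 0}
    - {"offset": [0, 0, -0.02], "spin": 0}
    - {"offset": [0, 0, -0.045], "spin": 0}
  jaw: 0.088

```text
time_s: 12.0
ee_pos: [536.6, 367.5, 243.3]
ee_rot: [179.9, 0.3, 4.7]
force: [0.5, -0.8, -0.1]
gripper_width: 88.1
gripper_force: 0.0
```

Emit:
arm_command:
  motion:
    - {"offset": [-0.02, 0, -0.045], "spin": 0}
    - {"offset": [-0.05, 0, 0], "spin": 0}
    - {"offset": [-0.05, 0, 0], "spin": 0}
    - {"offset": [0, 0, 0], "spin": 0}

```text
time_s: 12.5
ee_pos: [415.2, 357.8, 290.8]
ee_rot: [-180.0, 0.0, 4.9]
force: [0.2, 0.6, 1.1]
gripper_width: 88.4
gripper_force: 0.0
```

```bash
python3 -c "
from arm import *
look(360,st=6)
from plan import *
plan([(405,250,270,4.8),(380,-290,270,5.4),(425,-402,290,5.4)])"
```

```text
12.55 [417.1 358.3 290.8] [-1.799e+02 -1.000e-01  4.800e+00]
414 109 y 353.0 357.5 362.0 z 215.8 218.0
420 207 y 353.0 357.5 363.0 z 207.4 218.0
426 138 y 353.0 358.3 363.0 z 194.7 206.0
432 109 y 354.0 358.5 364.0 z 194.0 196.0
438 115 y 354.0 359.2 364.0 z 193.9 196.0
444 115 y 355.0 359.8 365.0 z 194.1 197.0
450 118 y 355.0 360.0 365.0 z 194.2 197.0
456 118 y 356.0 360.8 366.0 z 194.1 196.0
462 121 y 356.0 361.1 366.0 z 194.2 196.0
468 131 y 356.0 361.4 366.0 z 194.0 196.0
474 131 y 357.0 361.8 367.0 z 193.9 196.0
480 131 y 357.0 362.5 367.0 z 194.0 197.0
486 135 y 358.0 362.8 368.0 z 194.1 197.0
492 138 y 358.0 363.4 368.0 z 194.0 197.0
498 139 y 359.0 363.9 369.0 z 194.2 196.0
504 139 y 359.0 364.5 369.0 z 194.2 197.0
510 139 y 360.0 364.8 370.0 z 194.1 197.0
516 146 y 360.0 365.5 370.0 z 194.1 196.0
522 149 y 360.0 365.8 371.0 z 194.1 196.0
528 711 y 343.0 370.3 394.0 z 197.9 206.0
534 793 y 343.0 368.5 394.0 z 200.1 207.0
540 663 y 344.0 365.5 394.0 z 200.3 207.0
546 135 y 344.0 366.7 372.0 z 194.6 199.0
552 138 y 364.0 368.0 373.0 z 194.0 196.0
12.55 [417.1 358.3 290.8] [-1.7995e+02 -9.0000e-02  4.8300e+00]
[{"offset": [-0.0106, 0.0534, 0.0104], "spin": 0.0002}, {"offset": [-0.0106, 0.0534, 0.0104], "spin": 0.0002}, {"offset": [-0.007, 0.0536, 0.0], "spin": -0.001}, {"offset": [-0.0071, 0.0536, 0.0], "spin": -0.001}, {"offset": [-0.0071, 0.0536, 0.0], "spin": -0.001}]
[{"offset": [-0.0072, 0.0536, 0.0], "spin": -0.001}, {"offset": [-0.0072, 0.0536, 0.0], "spin": -0.001}, {"offset": [-0.0073, 0.0536, 0.0], "spin": -0.001}, {"offset": [-0.0073, 0.0536, 0.0], "spin": -0.001}, {"offset": [-0.0074, 0.0535, 0.0], "spin": -0.001}]
[{"offset": [-0.0075, 0.0535, 0.0], "spin": -0.001}, {"offset": [-0.0075, 0.0535, 0.0], "spin": -0.001}, {"offset": [0.0114, 0.0386, -0.0067], "spin": 0.0}, {"offset": [0.0114, 0.0386, -0.0067], "spin": 0.0}, {"offset": [0.0114, 0.0386, -0.0067], "spin": 0.0}]
```

Emit:
arm_command:
  motion:
    - {"offset": [-0.0105, 0.0535, 0.01], "spin": 0}
    - {"offset": [-0.0105, 0.0535, 0.01], "spin": 0}
    - {"offset": [-0.007, 0.0535, 0.0], "spin": -0.001}
    - {"offset": [-0.007, 0.0535, 0.0], "spin": -0.001}
    - {"offset": [-0.007, 0.0535, 0.0], "spin": -0.001}

```text
time_s: 13.18
ee_pos: [399.7, 86.2, 270.1]
ee_rot: [180.0, -0.1, 4.9]
force: [1.0, -0.4, -0.2]
gripper_width: 87.9
gripper_force: 0.0
```

Emit:
arm_command:
  motion:
    - {"offset": [-0.007, 0.0535, 0.0], "spin": -0.001}
    - {"offset": [-0.007, 0.0535, 0.0], "spin": -0.001}
    - {"offset": [-0.0075, 0.0535, 0.0], "spin": -0.001}
    - {"offset": [-0.0075, 0.0535, 0.0], "spin": -0.001}
    - {"offset": [-0.0075, 0.0535, 0.0], "spin": -0.001}

```text
time_s: 13.8
ee_pos: [386.2, -184.7, 270.1]
ee_rot: [179.9, -0.1, 5.1]
force: [0.9, -0.2, -0.3]
gripper_width: 88.0
gripper_force: 0.0
```

Emit:
arm_command:
  motion:
    - {"offset": [-0.0075, 0.0535, 0.0], "spin": -0.001}
    - {"offset": [-0.0075, 0.0535, 0.0], "spin": -0.001}
    - {"offset": [0.0114, 0.0385, -0.007], "spin": 0.0}
    - {"offset": [0.0114, 0.0385, -0.007], "spin": 0.0}
    - {"offset": [0.0114, 0.0385, -0.006], "spin": 0.0}

```text
time_s: 14.42
ee_pos: [425.7, -404.5, 289.8]
ee_rot: [180.0, -0.0, 5.2]
force: [0.8, -0.5, -0.6]
gripper_width: 88.0
gripper_force: 0.0
```

Emit:
arm_command:
  motion:
    - {"offset": [0, 0, 0.0], "spin": 0}
    - {"offset": [0, 0, 0.0], "spin": 0}

```text
time_s: 14.68
ee_pos: [424.8, -401.7, 289.2]
ee_rot: [-179.9, 0.0, 5.3]
force: [0.0, 0.6, -0.3]
gripper_width: 87.7
gripper_force: 0.0
```

```bash
python3 -c "
from arm import *
look(-393,st=4)"
```

```text
14.725 [ 424.7 -401.1  289.5] [-179.9    0.     5.3]
396 18 y -409.0 -404.7 -401.0 z 215.3 216.0
400 80 y -409.0 -404.1 -400.0 z 215.9 218.0
404 151 y -409.0 -403.7 -399.0 z 210.2 217.0
408 140 y -409.0 -404.1 -399.0 z 199.7 210.0
412 76 y -409.0 -403.7 -398.0 z 194.0 197.0
416 69 y -408.0 -402.8 -398.0 z 194.1 196.0
420 69 y -408.0 -402.5 -398.0 z 194.3 196.0
424 73 y -407.0 -402.1 -397.0 z 194.2 196.0
428 79 y -407.0 -402.1 -397.0 z 194.0 196.0
432 71 y -407.0 -401.8 -397.0 z 194.1 196.0
436 75 y -406.0 -401.0 -396.0 z 194.2 196.0
440 75 y -406.0 -401.0 -396.0 z 194.0 196.0
444 73 y -405.0 -400.7 -396.0 z 194.1 196.0
448 77 y -405.0 -399.9 -395.0 z 194.1 196.0
452 78 y -405.0 -399.5 -395.0 z 194.2 196.0
456 77 y -404.0 -399.6 -395.0 z 194.1 196.0
460 78 y -404.0 -398.8 -394.0 z 194.1 196.0
464 78 y -403.0 -398.6 -394.0 z 194.1 197.0
468 83 y -403.0 -398.4 -394.0 z 194.2 196.0
472 78 y -403.0 -397.7 -393.0 z 194.3 196.0
476 81 y -402.0 -397.3 -393.0 z 194.0 196.0
480 83 y -402.0 -396.9 -393.0 z 194.3 196.0
484 221 y -410.0 -387.0 -371.0 z 198.8 205.0
488 450 y -422.0 -396.0 -371.0 z
[... 201 characters left out ...]
-399.0 -394.2 -389.0 z 194.1 196.0
512 96 y -399.0 -393.8 -389.0 z 194.1 196.0
516 93 y -398.0 -393.5 -389.0 z 194.2 197.0
520 92 y -398.0 -393.3 -388.0 z 194.2 196.0
524 99 y -398.0 -392.7 -388.0 z 193.9 196.0
528 94 y -397.0 -392.5 -388.0 z 194.4 196.0
532 99 y -397.0 -392.0 -387.0 z 194.1 196.0
536 99 y -396.0 -391.8 -387.0 z 194.0 197.0
540 101 y -396.0 -391.2 -387.0 z 194.2 197.0
544 96 y -396.0 -391.0 -386.0 z 194.2 196.0
548 202 y -395.0 -383.3 -365.0 z 193.6 199.0
552 559 y -415.0 -387.8 -364.0 z 195.6 203.0
556 530 y -414.0 -389.2 -364.0 z 196.6 204.0
560 546 y -414.0 -389.0 -364.0 z 196.4 203.0
564 267 y -413.0 -400.6 -364.0 z 195.7 203.0
568 11 y -413.0 -410.5 -406.0 z 194.3 195.0
```

Emit:
arm_command:
  motion:
    - {"offset": [0.03, 0, 0.015], "spin": 0}
    - {"offset": [0.03, 0, 0.03], "spin": 0}
    - {"offset": [0.008, 0.0005, 0.035], "spin": 0}
    - {"offset": [0, 0, 0], "spin": 0}
    - {"offset": [0, 0, 0.02], "spin": 0}

```text
time_s: 15.35
ee_pos: [493.6, -396.1, 192.8]
ee_rot: [179.8, -0.2, 5.3]
force: [0.3, 0.4, 0.5]
gripper_width: 88.0
gripper_force: 0.0
```

Emit:
arm_command:
  motion:
    - {"offset": [0, 0, 0.01], "spin": 0}
    - {"offset": [0, 0, 0], "spin": 0}

```text
time_s: 15.6
ee_pos: [492.4, -395.5, 180.5]
ee_rot: [-180.0, -0.0, 5.3]
force: [0.4, -0.2, -0.3]
gripper_width: 88.2
gripper_force: 0.0
```

Emit:
arm_command:
  motion:
    - {"offset": [0.0, 0.0, 0.0], "spin": 0.0}
    - {"offset": [0.0, 0.0, 0.0], "spin": 0.0}
    - {"offset": [0.0, 0.0, 0.0], "spin": 0.0}
    - {"offset": [0.0, 0.0, 0.0], "spin": 0.0}
    - {"offset": [0.0, 0.0, 0.0], "spin": 0.0}
  jaw: 0.03
  newtons: 30

```text
time_s: 16.23
ee_pos: [492.9, -396.1, 180.1]
ee_rot: [179.9, -0.0, 5.3]
force: [0.4, -2.2, 1.7]
gripper_width: 50.0
gripper_force: 29.9
```

Emit:
arm_command:
  motion:
    - {"offset": [0.0, 0.0, -0.005], "spin": 0.0}
    - {"offset": [0.0, 0.0, -0.015], "spin": 0.0}
    - {"offset": [0.0, 0.0, -0.015], "spin": 0.0}
    - {"offset": [0.0, 0.0, 0.0], "spin": 0.0}

```text
time_s: 16.73
ee_pos: [493.6, -396.2, 217.2]
ee_rot: [179.8, -0.2, 5.3]
force: [-0.4, -0.3, -2.0]
gripper_width: 49.8
gripper_force: 29.9
```

Emit:
arm_command:
  motion:
    - {"offset": [-0.026, 0.0, 0.0], "spin": 0.0}
    - {"offset": [-0.026, 0.0, 0.0], "spin": 0.0}
    - {"offset": [-0.026, 0.0, 0.0], "spin": 0.0}
    - {"offset": [-0.026, 0.0, 0.0], "spin": 0.0}
    - {"offset": [-0.026, 0.0, 0.0], "spin": 0.0}

```text
time_s: 17.35
ee_pos: [362.3, -407.4, 214.8]
ee_rot: [-180.0, 0.0, 5.3]
force: [0.0, -0.1, -1.5]
gripper_width: 50.3
gripper_force: 29.9
```

Emit:
arm_command:
  motion:
    - {"offset": [0.003, -0.0286, -0.0225], "spin": 0.001}
    - {"offset": [0.003, -0.0286, -0.0225], "spin": 0.001}
    - {"offset": [0.005, -0.055, 0.0], "spin": 0.001}
    - {"offset": [0.005, -0.055, 0.0], "spin": 0.001}
    - {"offset": [0.005, -0.055, 0.0], "spin": 0.001}

```text
time_s: 17.98
ee_pos: [363.7, -182.7, 260.0]
ee_rot: [-180.0, -0.0, 5.0]
force: [0.5, 0.1, -0.6]
gripper_width: 50.0
gripper_force: 29.9
```

Emit:
arm_command:
  motion:
    - {"offset": [0.005, -0.055, 0.0], "spin": 0.001}
    - {"offset": [0.005, -0.055, 0.0], "spin": 0.001}
    - {"offset": [0.005, -0.055, 0.0], "spin": 0.001}
    - {"offset": [0.005, -0.055, 0.0], "spin": 0.001}
    - {"offset": [0.005, -0.055, 0.0], "spin": 0.001}

```text
time_s: 18.6
ee_pos: [365.0, 93.5, 260.2]
ee_rot: [-180.0, -0.1, 4.7]
force: [0.4, -0.2, -0.8]
gripper_width: 49.8
gripper_force: 29.9
```

Emit:
arm_command:
  motion:
    - {"offset": [0.004, -0.055, 0.0], "spin": 0.001}
    - {"offset": [0.004, -0.055, 0.0], "spin": 0}
    - {"offset": [0.004, -0.055, 0.0], "spin": 0}
    - {"offset": [0.004, -0.055, 0.0], "spin": 0}
    - {"offset": [0.012, -0.043, 0.045], "spin": 0.0}

```text
time_s: 19.23
ee_pos: [373.0, 359.6, 218.2]
ee_rot: [-179.7, -0.4, 4.8]
force: [1.4, -0.4, -2.0]
gripper_width: 50.4
gripper_force: 29.9
```

Emit:
arm_command:
  motion:
    - {"offset": [0, 0, 0], "spin": 0}
    - {"offset": [0, 0, 0], "spin": 0}
    - {"offset": [0, 0, 0], "spin": 0}

```text
time_s: 19.6
ee_pos: [372.1, 354.9, 216.9]
ee_rot: [-179.9, -0.1, 4.6]
force: [0.0, -0.1, -1.0]
gripper_width: 49.9
gripper_force: 29.9
```

Emit:
arm_command:
  motion:
    - {"offset": [0, 0.0017, 0.001], "spin": 0}
    - {"offset": [0.02, 0, 0], "spin": 0}
    - {"offset": [0.02, 0, 0], "spin": 0}
    - {"offset": [0.02, 0, 0], "spin": 0}
    - {"offset": [0.02, 0, 0], "spin": 0}

```text
time_s: 20.23
ee_pos: [453.6, 360.4, 214.3]
ee_rot: [-180.0, -0.0, 4.6]
force: [-0.1, 1.1, -1.4]
gripper_width: 50.2
gripper_force: 29.9
```

Emit:
arm_command:
  motion:
    - {"offset": [0.02, 0, 0], "spin": 0}
    - {"offset": [0.018, 0, 0], "spin": 0}
    - {"offset": [0, 0, 0], "spin": 0}
    - {"offset": [0, 0, 0.015], "spin": 0}
    - {"offset": [0, 0, 0.012], "spin": 0}

```text
time_s: 20.85
ee_pos: [488.3, 363.1, 186.2]
ee_rot: [180.0, 0.1, 4.7]
force: [-0.5, 0.1, -2.4]
gripper_width: 50.0
gripper_force: 29.9
```

Emit:
arm_command:
  motion:
    - {"offset": [0, 0, 0.006], "spin": 0}
    - {"offset": [0, 0, 0.002], "spin": 0}
    - {"offset": [0, 0, 0], "spin": 0}

```text
time_s: 21.22
ee_pos: [488.7, 363.1, 180.3]
ee_rot: [180.0, 0.0, 4.7]
force: [-4.0, -2.5, 3.6]
gripper_width: 50.2
gripper_force: 29.9
```

Emit:
arm_command:
  motion:
    - {"offset": [0, 0, 0], "spin": 0}
    - {"offset": [0, 0, 0], "spin": 0}
    - {"offset": [0, 0, 0], "spin": 0}
    - {"offset": [0, 0, -0.02], "spin": 0}
    - {"offset": [0, 0, -0.045], "spin": 0}
  jaw: 0.088

```text
time_s: 21.85
ee_pos: [488.6, 362.9, 243.0]
ee_rot: [179.8, 0.3, 4.7]
force: [1.1, 0.8, 0.6]
gripper_width: 88.2
gripper_force: 0.0
```

Emit:
arm_command:
  motion:
    - {"offset": [-0.02, 0, -0.045], "spin": 0}
    - {"offset": [-0.05, 0, 0], "spin": 0}
    - {"offset": [0, 0, 0], "spin": 0}
    - {"offset": [0, 0, 0], "spin": 0}

```text
time_s: 22.35
ee_pos: [420.1, 357.9, 289.6]
ee_rot: [-180.0, -0.1, 4.7]
force: [0.4, -0.8, 0.6]
gripper_width: 87.9
gripper_force: 0.0
```

```bash
python3 -c "
from arm import *
look(365,st=6)
from plan import *
plan([(430,250,290,4.8),(480,-405,290,5.4)])"
```

```text
22.4 [420.4 357.9 289.3] [-180.    -0.     4.7]
414 105 y 352.0 357.4 362.0 z 215.7 218.0
420 209 y 352.0 357.7 362.0 z 207.8 217.0
426 128 y 353.0 358.0 363.0 z 194.8 202.0
432 104 y 354.0 358.6 363.0 z 194.2 196.0
438 106 y 355.0 359.2 364.0 z 194.2 196.0
444 114 y 354.0 359.1 364.0 z 194.1 196.0
450 119 y 355.0 359.6 365.0 z 194.2 196.0
456 115 y 355.0 360.5 365.0 z 194.1 196.0
462 119 y 356.0 360.5 366.0 z 194.0 196.0
468 120 y 356.0 361.5 366.0 z 194.1 196.0
474 122 y 357.0 361.7 387.0 z 194.2 196.0
480 456 y 338.0 367.5 388.0 z 199.0 206.0
486 681 y 337.0 363.1 389.0 z 199.6 206.0
492 550 y 338.0 359.6 389.0 z 199.1 205.0
498 140 y 339.0 363.3 368.0 z 194.0 197.0
504 129 y 360.0 364.0 369.0 z 194.1 197.0
510 133 y 360.0 364.9 369.0 z 194.2 197.0
516 131 y 361.0 365.0 370.0 z 194.2 197.0
522 145 y 360.0 365.5 370.0 z 194.1 197.0
528 642 y 343.0 370.4 394.0 z 197.3 206.0
534 792 y 343.0 368.9 394.0 z 200.3 206.0
540 643 y 344.0 365.0 394.0 z 200.3 207.0
546 143 y 345.0 367.5 373.0 z 194.2 199.0
552 165 y 363.0 368.0 373.0 z 194.2 197.0
558 120 y 364.0 368.4 374.0 z 193.9 196.0
22.4 [420.4 357.9 289.3] [-1.80e+02 -2.00e-02  4.68e+00]
[{"offset": [0.0004, 0.0542, -0.0003], "spin": -0.0011}, {"offset": [0.0003, 0.0542, -0.0003], "spin": -0.0011}, {"offset": [-0.0004, 0.0547, 0.0], "spin": -0.0009}, {"offset": [-0.0005, 0.0547, 0.0], "spin": -0.0009}, {"offset": [-0.0005, 0.0547, 0.0], "spin": -0.0009}]
[{"offset": [-0.0006, 0.0547, 0.0], "spin": -0.0009}, {"offset": [-0.0006, 0.0547, 0.0], "spin": -0.0009}, {"offset": [-0.0007, 0.0547, 0.0], "spin": -0.0009}, {"offset": [-0.0007, 0.0547, 0.0], "spin": -0.0009}, {"offset": [-0.0007, 0.0547, 0.0], "spin": -0.0009}]
[{"offset": [-0.0008, 0.0547, 0.0], "spin": -0.0009}, {"offset": [-0.0008, 0.0547, 0.0], "spin": -0.0009}, {"offset": [-0.0009, 0.0547, 0.0], "spin": -0.0009}, {"offset": [-0.0009, 0.0547, 0.0], "spin": -0.0009}]
```

Both boards hang on the spare arm. On to the basket.

Emit:
arm_command:
  motion:
    - {"offset": [0, 0.054, 0], "spin": -0.001}
    - {"offset": [0, 0.054, 0], "spin": -0.001}
    - {"offset": [0, 0.055, 0.0], "spin": -0.001}
    - {"offset": [0, 0.055, 0.0], "spin": -0.001}
    - {"offset": [0, 0.055, 0.0], "spin": -0.001}

```text
time_s: 23.02
ee_pos: [443.6, 83.7, 289.2]
ee_rot: [180.0, -0.0, 4.9]
force: [0.8, -0.8, -0.3]
gripper_width: 88.2
gripper_force: 0.0
```

Emit:
arm_command:
  motion:
    - {"offset": [0, 0.055, 0], "spin": -0.001}
    - {"offset": [0, 0.055, 0], "spin": -0.001}
    - {"offset": [0, 0.055, 0.0], "spin": -0.001}
    - {"offset": [0, 0.055, 0.0], "spin": -0.001}
    - {"offset": [0, 0.055, 0.0], "spin": -0.001}

```text
time_s: 23.65
ee_pos: [467.6, -191.0, 289.1]
ee_rot: [-180.0, -0.0, 5.2]
force: [0.5, -0.1, 0.1]
gripper_width: 87.7
gripper_force: 0.0
```

Emit:
arm_command:
  motion:
    - {"offset": [0, 0.055, 0], "spin": -0.001}
    - {"offset": [0, 0.055, 0], "spin": -0.001}
    - {"offset": [0, 0.055, 0.0], "spin": 0}
    - {"offset": [0, 0.05, 0.0], "spin": 0}
    - {"offset": [0, 0, 0.0], "spin": 0}

```text
time_s: 24.28
ee_pos: [486.8, -406.5, 287.2]
ee_rot: [-180.0, 0.1, 5.1]
force: [-0.2, 1.4, 0.2]
gripper_width: 88.1
gripper_force: 0.0
```

```bash
python3 -c "
from arm import *
look(-388,st=5,nm='w3')"
```

```text
24.325 [ 486.8 -404.2  287.7] [-1.799e+02  1.000e-01  5.200e+00]
400 57 y -409.0 -404.5 -400.0 z 215.9 217.0
415 12 y -407.0 -404.6 -399.0 z 193.2 194.0
420 70 y -407.0 -402.5 -398.0 z 194.0 196.0
425 72 y -407.0 -402.1 -397.0 z 194.1 196.0
430 72 y -406.0 -401.7 -397.0 z 194.1 196.0
435 75 y -406.0 -401.2 -396.0 z 194.0 196.0
440 76 y -406.0 -400.9 -396.0 z 194.0 196.0
445 80 y -405.0 -400.4 -396.0 z 194.0 196.0
450 77 y -405.0 -400.1 -395.0 z 193.9 196.0
455 80 y -404.0 -399.7 -395.0 z 194.1 196.0
460 82 y -404.0 -399.2 -394.0 z 194.1 196.0
465 85 y -403.0 -398.9 -393.0 z 194.0 196.0
470 86 y -403.0 -398.1 -393.0 z 194.0 196.0
475 83 y -402.0 -397.4 -393.0 z 193.8 196.0
480 83 y -401.0 -397.2 -392.0 z 194.0 196.0
485 84 y -401.0 -396.6 -392.0 z 194.1 196.0
490 85 y -401.0 -396.2 -392.0 z 194.0 196.0
495 87 y -400.0 -395.9 -390.0 z 194.1 196.0
500 97 y -400.0 -394.9 -390.0 z 193.8 196.0
505 96 y -399.0 -394.7 -390.0 z 194.0 196.0
510 94 y -399.0 -394.6 -389.0 z 194.0 196.0
515 96 y -399.0 -393.7 -389.0 z 194.1 196.0
520 100 y -398.0 -393.3 -389.0 z 194.1 196.0
525 97 y -398.0 -393.3
[... 175 characters left out ...]
90.9 -386.0 z 194.3 197.0
550 294 y -411.0 -383.6 -365.0 z 195.2 203.0
555 575 y -414.0 -389.5 -364.0 z 196.4 203.0
560 572 y -414.0 -389.5 -364.0 z 196.6 203.0
565 307 y -413.0 -393.9 -370.0 z 195.4 202.0
570 117 y -393.0 -388.7 -384.0 z 194.3 196.0
575 120 y -393.0 -388.2 -383.0 z 194.1 196.0
580 119 y -393.0 -387.9 -383.0 z 194.1 197.0
585 124 y -392.0 -387.3 -382.0 z 194.0 197.0
590 129 y -392.0 -386.6 -381.0 z 194.1 197.0
595 122 y -391.0 -386.2 -381.0 z 194.0 196.0
600 125 y -390.0 -385.7 -381.0 z 194.2 197.0
605 126 y -390.0 -385.3 -380.0 z 194.3 197.0
610 136 y -389.0 -384.8 -379.0 z 194.0 200.0
615 285 y -391.0 -384.3 -376.0 z 202.5 207.0
620 226 y -392.0 -384.7 -376.0 z 204.8 209.0
```

View pics/w3.png

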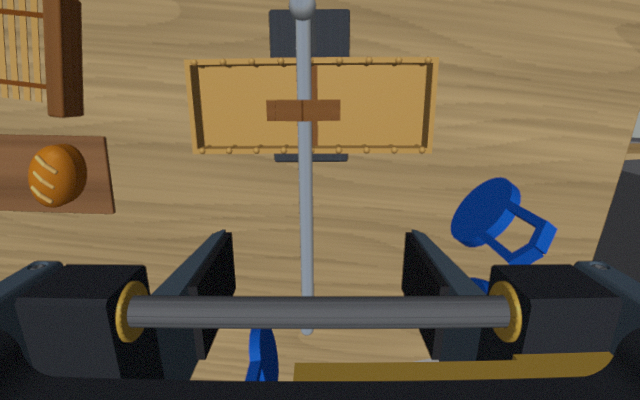

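```bash
python3 -c "
from plan import *
plan([(520,-240,330,5.2),(530,30,360,-3.5)])"
```

```text
24.325 [ 486.8 -404.2  287.7] [-1.7989e+02  8.0000e-02  5.2100e+00]
[{"offset": [0.016, -0.0535, -0.0141], "spin": 0.0001}, {"offset": [0.016, -0.0535, -0.0141], "spin": 0.0001}, {"offset": [0.016, -0.0535, -0.0141], "spin": 0.0001}, {"offset": [0.0069, -0.0536, -0.006], "spin": 0.0304}, {"offset": [0.0053, -0.0538, -0.006], "spin": 0.0304}]
[{"offset": [0.0036, -0.0539, -0.006], "spin": 0.0304}, {"offset": [0.002, -0.054, -0.006], "spin": 0.0304}, {"offset": [0.0003, -0.054, -0.006], "spin": 0.0304}]
```

Emit:
arm_command:
  motion:
    - {"offset": [0.016, -0.0535, -0.014], "spin": 0}
    - {"offset": [0.016, -0.0535, -0.014], "spin": 0}
    - {"offset": [0.016, -0.0535, -0.014], "spin": 0}
    - {"offset": [0.007, -0.0535, -0.006], "spin": 0.03}
    - {"offset": [0.005, -0.054, -0.006], "spin": 0.03}

```text
time_s: 24.95
ee_pos: [522.8, -127.0, 343.9]
ee_rot: [-180.0, -0.0, 1.9]
force: [0.4, 0.7, -0.1]
gripper_width: 87.9
gripper_force: 0.0
```

Emit:
arm_command:
  motion:
    - {"offset": [0.0036, -0.054, -0.006], "spin": 0.03}
    - {"offset": [0.002, -0.054, -0.006], "spin": 0.03}
    - {"offset": [0.0003, -0.054, -0.006], "spin": 0.03}
    - {"offset": [0, 0, 0], "spin": 0}
    - {"offset": [0, 0, 0], "spin": 0}

```text
time_s: 25.58
ee_pos: [528.0, 32.6, 361.5]
ee_rot: [180.0, 0.0, -3.1]
force: [-0.9, 0.6, -0.6]
gripper_width: 88.1
gripper_force: 0.0
```

```bash
python3 - <<'E'
from h import *
c=cam('wrist');im,d=env.grab_frame('wrist');cv2.imwrite('pics/w4.png',im);np.save('w4.npy',d)
P=cloud('wrist',c,d);np.save('P4.npy',P);s=env.state();print(s['time_s'],s['ee_pos'],s['ee_rot'])
Q=P[(d>0)]
r=Q[(Q[:,2]>35)&(Q[:,2]<45)&(Q[:,0]>500)]
print(len(r),r.min(0),r.max(0))
for x in range(500,720,12):
    q=r[(r[:,0]>=x)&(r[:,0]<x+12)&(r[:,1]<-70)]
    if len(q)>5: print('side',x+6,np.percentile(q[:,1],[2,50,98]).round(1))
for y in range(-80,210,20):
    q=r[(r[:,1]>=y)&(r[:,1]<y+20)&(r[:,0]>620)&(r[:,0]<720)]
    if len(q)>5: print('back',y+10,np.percentile(q[:,0],[2,50,98]).round(1))
for a,b in((-20,180),(-180,-20)):
    q=Q[(Q[:,2]>20)&(Q[:,2]<70)&(Q[:,0]>380)&(Q[:,0]<510)&(Q[:,1]>a)&(Q[:,1]<b)]
    if len(q): print('roll',len(q),cv2.minAreaRect(q[:,:2].astype(np.float32)),q[:,2].max())
E
```

```text
25.625 [528.05633831  31.86933394 361.40923051] [ 1.79977834e+02  2.46291762e-02 -3.21605793e+00]
5971 [ 525.4129703  -383.04443495   35.01087728] [738.19947589 374.25148794  44.98227628]
side 530 [-113.  -103.6  -94.6]
side 542 [-114.1 -104.2  -94.8]
side 554 [-115.3 -105.   -95.7]
side 566 [-115.1 -105.6  -96.6]
side 578 [-115.8 -105.3  -96.8]
side 590 [-117.1 -107.5  -97.6]
side 602 [-117.7 -107.   -98.1]
side 614 [-380.7 -109.8  -99.2]
side 626 [-380.  -111.3  -99.8]
side 638 [-118.2 -109.2 -100.3]
side 650 [-119.5 -108.5  -82.2]
side 662 [-119.1  -94.7  -70.6]
side 674 [-118.3  -92.6  -70.4]
side 686 [-246.2 -218.7 -205.4]
side 698 [-206.4 -199.1 -193.1]
side 710 [-196.  -190.6 -186.7]
back -70 [656.2 666.4 676.3]
back -50 [658.2 667.  675.9]
back -30 [659.  667.8 676.9]
back -10 [659.7 668.7 678. ]
back 10 [660.5 669.7 679.4]
back 30 [661.6 670.8 680.2]
back 50 [662.7 672.  681.6]
back 70 [663.8 673.  682.9]
back 90 [665.  674.2 683.9]
back 110 [666.1 675.1 684.2]
back 130 [666.  675.5 685.3]
back 150 [666.9 676.3 686.4]
back 210 [684.3 700.2 718.9]
roll 1680 ((438.01416015625, 79.70516967773438), (54.99532699584961, 76.57158660888672), 81.66258239746094) 58.69170433515461
roll 1754 ((454.29718017578125, -89.97088623046875), (53.03339767456055, 77.39861297607422), 72.5171890258789) 57.372777699204335
```

View pics/w4.png

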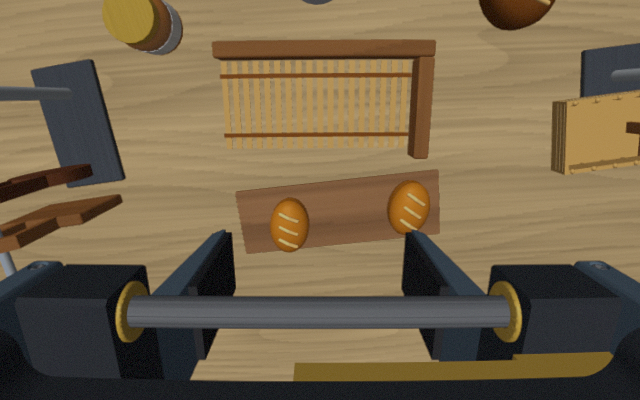

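```bash
python3 -c "
from plan import *
plan([(540,-230,300,5.3),(559,-389.2,260,5.3)])"
```

```text
25.625 [528.1  31.9 361.4] [ 1.7998e+02  2.0000e-02 -3.2200e+00]
[{"offset": [0.0053, 0.0522, 0.0123], "spin": -0.0297}, {"offset": [0.0038, 0.0523, 0.0123], "spin": -0.0297}, {"offset": [0.0022, 0.0524, 0.0123], "spin": -0.0297}, {"offset": [0.0007, 0.0524, 0.0123], "spin": -0.0297}, {"offset": [-0.0009, 0.0524, 0.0123], "spin": -0.0297}]
[{"offset": [0.0014, 0.0534, 0.0133], "spin": 0.0}, {"offset": [0.0014, 0.0534, 0.0133], "spin": 0.0}, {"offset": [0.0014, 0.0534, 0.0133], "spin": 0.0}]
```

Emit:
arm_command:
  motion:
    - {"offset": [0.0053, 0.052, 0.012], "spin": -0.03}
    - {"offset": [0.0038, 0.052, 0.012], "spin": -0.03}
    - {"offset": [0.0022, 0.0525, 0.012], "spin": -0.03}
    - {"offset": [0.0007, 0.0525, 0.0125], "spin": -0.03}
    - {"offset": [-0.001, 0.0525, 0.0125], "spin": -0.029}

```text
time_s: 26.25
ee_pos: [539.5, -232.6, 300.0]
ee_rot: [-180.0, 0.0, 5.2]
force: [0.4, 0.1, 0.2]
gripper_width: 88.0
gripper_force: 0.0
```

Emit:
arm_command:
  motion:
    - {"offset": [0.0014, 0.0535, 0.013], "spin": 0}
    - {"offset": [0.0014, 0.0535, 0.013], "spin": 0}
    - {"offset": [0.0014, 0.0535, 0.013], "spin": 0}
    - {"offset": [0, 0, 0], "spin": 0}
    - {"offset": [0, 0, 0], "spin": 0}

```text
time_s: 26.88
ee_pos: [558.6, -389.5, 261.2]
ee_rot: [-179.9, 0.0, 5.2]
force: [0.7, 0.9, 0.0]
gripper_width: 87.7
gripper_force: 0.0
```

Down 85.5 to 175.5, grip and lift 35.

Emit:
arm_command:
  motion:
    - {"offset": [0, 0, 0.03], "spin": 0}
    - {"offset": [0, 0, 0.03], "spin": 0}
    - {"offset": [0, 0, 0.02], "spin": 0.001}
    - {"offset": [0, 0, 0.0055], "spin": 0}
    - {"offset": [0, 0, 0], "spin": 0}

```text
time_s: 27.5
ee_pos: [559.8, -388.4, 177.0]
ee_rot: [180.0, -0.1, 5.3]
force: [0.3, -0.1, 0.6]
gripper_width: 88.3
gripper_force: 0.0
```

Emit:
arm_command:
  motion:
    - {"offset": [0.0, 0.0, 0.0], "spin": 0.0}
    - {"offset": [0.0, 0.0, 0.0], "spin": 0.0}
    - {"offset": [0.0, 0.0, 0.0], "spin": 0.0}
    - {"offset": [0.0, 0.0, 0.0], "spin": 0.0}
    - {"offset": [0.0, 0.0, 0.0], "spin": 0.0}
  jaw: 0.03
  newtons: 40

```text
time_s: 28.12
ee_pos: [559.6, -389.5, 176.2]
ee_rot: [179.9, -0.0, 5.3]
force: [0.8, -1.2, 0.2]
gripper_width: 50.1
gripper_force: 39.9
```

Emit:
arm_command:
  motion:
    - {"offset": [0.0, 0.0, -0.005], "spin": 0.0}
    - {"offset": [0.0, 0.0, -0.015], "spin": 0.0}
    - {"offset": [0.0, 0.0, -0.015], "spin": 0.0}
    - {"offset": [0.0, 0.0, 0.0], "spin": 0.0}

```text
time_s: 28.62
ee_pos: [560.4, -389.5, 213.5]
ee_rot: [179.8, -0.2, 5.3]
force: [-1.0, 1.1, -3.0]
gripper_width: 49.8
gripper_force: 39.9
```

Emit:
arm_command:
  motion:
    - {"offset": [-0.02, 0.0, 0.0], "spin": 0.0}
    - {"offset": [-0.04, 0.0, 0.0], "spin": 0.0}
    - {"offset": [-0.045, 0.0, 0.0], "spin": 0.0}
    - {"offset": [-0.045, 0.0, 0.0], "spin": 0.0}
    - {"offset": [-0.044, 0.0, 0.0], "spin": 0.0}

```text
time_s: 29.25
ee_pos: [364.8, -406.5, 211.0]
ee_rot: [-180.0, 0.0, 5.3]
force: [-0.3, -1.2, -3.1]
gripper_width: 50.0
gripper_force: 39.9
```

```bash
python3 -c "
from plan import *
plan([(364,-260,211,5.3),(430,-130,270,2),(600.8,38.7,270,-2.9),(600.8,38.7,140,-2.9)],step=45)"
```

```text
29.25 [ 364.8 -406.5  211. ] [-1.7999e+02  1.0000e-02  5.2700e+00]
[{"offset": [0.0032, -0.0365, 0.0], "spin": -0.0001}, {"offset": [0.0032, -0.0365, 0.0], "spin": -0.0001}, {"offset": [0.0032, -0.0365, 0.0], "spin": -0.0001}, {"offset": [0.0032, -0.0365, 0.0], "spin": -0.0001}, {"offset": [0.0194, -0.0308, -0.0147], "spin": 0.0144}]
[{"offset": [0.019, -0.0311, -0.0147], "spin": 0.0144}, {"offset": [0.0185, -0.0314, -0.0147], "spin": 0.0144}, {"offset": [0.0181, -0.0316, -0.0147], "spin": 0.0144}, {"offset": [0.0294, -0.0271, 0.0], "spin": 0.0143}, {"offset": [0.029, -0.0275, 0.0], "spin": 0.0143}]
[{"offset": [0.0286, -0.0279, 0.0], "spin": 0.0143}, {"offset": [0.0282, -0.0283, 0.0], "spin": 0.0143}, {"offset": [0.0278, -0.0287, 0.0], "spin": 0.0143}, {"offset": [0.0274, -0.0291, 0.0], "spin": 0.0143}, {"offset": [0.0, 0.0, 0.0433], "spin": 0.0}]
[{"offset": [0.0, 0.0, 0.0433], "spin": 0.0}, {"offset": [0.0, 0.0, 0.0433], "spin": 0.0}]
```

Emit:
arm_command:
  motion:
    - {"offset": [0.003, -0.0365, 0.0], "spin": 0}
    - {"offset": [0.003, -0.0365, 0.0], "spin": 0}
    - {"offset": [0.003, -0.0365, 0.0], "spin": 0}
    - {"offset": [0.003, -0.0365, 0.0], "spin": 0}
    - {"offset": [0.0194, -0.031, -0.0147], "spin": 0.0144}

```text
time_s: 29.88
ee_pos: [379.7, -225.6, 225.1]
ee_rot: [-179.9, 0.2, 4.4]
force: [1.2, -0.4, -2.5]
gripper_width: 49.7
gripper_force: 40.0
```

Emit:
arm_command:
  motion:
    - {"offset": [0.019, -0.031, -0.0147], "spin": 0.0144}
    - {"offset": [0.0185, -0.0314, -0.0147], "spin": 0.0144}
    - {"offset": [0.018, -0.0316, -0.0147], "spin": 0.0144}
    - {"offset": [0.0294, -0.027, 0.0], "spin": 0.0143}
    - {"offset": [0.029, -0.0275, 0.0], "spin": 0.0143}

```text
time_s: 30.5
ee_pos: [488.3, -73.1, 270.3]
ee_rot: [180.0, -0.1, 0.3]
force: [0.5, -0.1, -2.8]
gripper_width: 49.9
gripper_force: 40.0
```

Emit:
arm_command:
  motion:
    - {"offset": [0.0286, -0.028, 0.0], "spin": 0.0143}
    - {"offset": [0.0282, -0.0283, 0.0], "spin": 0.0143}
    - {"offset": [0.0278, -0.0287, 0.0], "spin": 0.0143}
    - {"offset": [0.0274, -0.029, 0.0], "spin": 0.0143}
    - {"offset": [0, 0, 0.0], "spin": 0}

```text
time_s: 31.12
ee_pos: [602.9, 40.0, 268.9]
ee_rot: [-180.0, 0.0, -2.8]
force: [0.1, 0.3, -2.0]
gripper_width: 49.7
gripper_force: 40.0
```

Emit:
arm_command:
  motion:
    - {"offset": [0, 0, 0.04], "spin": 0}
    - {"offset": [0, 0, 0.04], "spin": 0}
    - {"offset": [0, 0, 0.04], "spin": 0}
    - {"offset": [0, 0, 0], "spin": 0}
    - {"offset": [0, 0, 0.0], "spin": 0}

```text
time_s: 31.75
ee_pos: [602.5, 37.8, 151.6]
ee_rot: [-180.0, -0.2, -3.0]
force: [0.5, -0.0, -1.6]
gripper_width: 50.0
gripper_force: 40.0
```

```bash
python3 -c "
from h import *
env.grab_frame('wrist')
for i in range(3):
  s=env.state();print(s['time_s'],s['ee_pos'].round(1),s['ee_rot'].round(2),s['force'].round(1))
  im,d=env.grab_frame('wrist')
cv2.imwrite('pics/w5.png',im)
c=cam('wrist');P=cloud('wrist',c,d);Q=P[d>0]
r=Q[(Q[:,2]>35)&(Q[:,2]<45)&(Q[:,0]>500)]
for y in range(-80,210,20):
    q=r[(r[:,1]>=y)&(r[:,1]<y+20)&(r[:,0]>620)&(r[:,0]<720)]
    if len(q)>5: print('back',y+10,np.percentile(q[:,0],[2,50,98]).round(1))
"
```

```text
31.8 [602.9  37.9 152.2] [-179.98   -0.24   -2.97] [-0.2 -0.2 -1.7]
31.85 [602.9  37.9 152.3] [-179.97   -0.26   -2.97] [ 0.5 -0.6 -2.6]
31.9 [602.8  38.  152.1] [-179.98   -0.24   -2.96] [ 0.   0.5 -2.5]
back -70 [620.7 660.8 675.3]
back -50 [620.7 661.9 676.2]
back -30 [620.6 662.6 677.1]
back -10 [620.7 662.9 678.3]
back 10 [620.7 664.3 679.7]
back 30 [620.8 665.  680.8]
back 50 [620.8 665.4 681.4]
back 70 [620.9 665.6 682.2]
back 90 [620.8 666.1 682.7]
back 110 [620.8 666.9 683.9]
back 130 [621.  667.8 685.1]
back 150 [621.  668.4 686.2]
back 210 [684.9 702.  719. ]
```

View pics/w5.png

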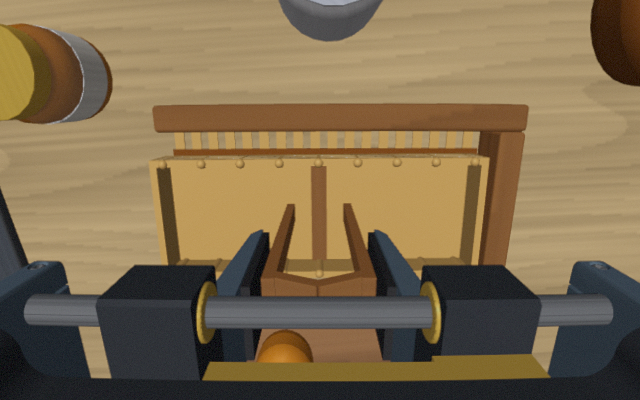

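```bash
cat > fit.py <<'E'
from h import *
def run(zr):
    s=env.state();im,d=env.grab_frame('wrist');c=cam('wrist');P=cloud('wrist',c,d)
    print(s['time_s'],s['ee_pos'].round(1),s['ee_rot'].round(2),s['force'].round(1))
    X,Y,Z=P[...,0],P[...,1],P[...,2]
    def edge(zlo,zhi,x0,x1,ys,side):
        o=[]
        for y in ys:
            q=X[(d>0)&(Z>zlo)&(Z<zhi)&(X>x0)&(X<x1)&(abs(Y-y)<5)]
            if len(q)>4:o.append((y,np.percentile(q,side)))
        o=np.array(o);k=np.polyfit(o[:,0],o[:,1],1);print(len(o),'slope deg',-np.degrees(np.arctan(k[0])).round(2),'x@0,130,-90',np.polyval(k,[0,130,-90]).round(1),'res',np.std(o[:,1]-np.polyval(k,o[:,0])).round(2));return k
    ys=np.arange(-75,135,10)
    print('rail far');edge(36,44,640,720,ys,97)
    print('rail near');edge(37,44,655,720,ys,5) if zr<50 else None
    print('basket back');edge(zr-5,zr+5,600,690,ys,95 if zr>50 else 50)
    q=P[(d>0)&(abs(Z-zr)<5)&(X>560)&(X<640)&(Y<-20)&(Y>-130)]
    if len(q):print('basket end/side rail y hist',np.histogram(q[:,1],np.arange(-130,-60,4)))
    return im
E
python3 -c "
from fit import *
run(61)"
```

```text
31.95 [602.5  38.  151.8] [-179.98   -0.2    -2.96] [ 0.6  0.3 -2.9]
rail far
21 slope deg -2.79 x@0,130,-90 [678.9 685.2 674.5] res 0.3
rail near
basket back
21 slope deg -2.55 x@0,130,-90 [642.5 648.2 638.4] res 0.18
basket end/side rail y hist (array([  0,   0,   0,   0,   0,   0,   0,   0,   0,   0,   0,  30, 450,
       578,  63,  47,  43]), array([-130, -126, -122, -118, -114, -110, -106, -102,  -98,  -94,  -90,
        -86,  -82,  -78,  -74,  -70,  -66,  -62]))
```

Emit:
arm_command:
  motion:
    - {"offset": [0, 0, 0.015], "spin": 0.004}
    - {"offset": [0, 0, 0.011], "spin": 0}
    - {"offset": [0, 0, 0], "spin": 0}
    - {"offset": [0, 0, 0], "spin": 0}

```text
time_s: 32.5
ee_pos: [601.5, 38.1, 123.5]
ee_rot: [-180.0, 0.0, -3.2]
force: [-0.2, 1.0, -2.2]
gripper_width: 49.4
gripper_force: 40.0
```

Emit:
arm_command:
  motion:
    - {"offset": [0, 0, 0.0015], "spin": 0}
    - {"offset": [0, 0, 0], "spin": 0}
    - {"offset": [0, 0, 0], "spin": 0}

```text
time_s: 32.88
ee_pos: [601.6, 38.1, 122.4]
ee_rot: [-180.0, -0.0, -3.2]
force: [0.1, 0.8, -2.7]
gripper_width: 49.7
gripper_force: 40.0
```

Emit:
arm_command:
  motion:
    - {"offset": [0, 0, 0.0015], "spin": 0}
    - {"offset": [0, 0, 0], "spin": 0}
    - {"offset": [0, 0, 0], "spin": 0}

```text
time_s: 33.25
ee_pos: [601.8, 38.1, 121.7]
ee_rot: [-180.0, -0.1, -3.2]
force: [-2.2, 0.0, 5.1]
gripper_width: 50.0
gripper_force: 40.0
```

Emit:
arm_command:
  motion:
    - {"offset": [0.005, 0.003, 0], "spin": 0}
    - {"offset": [0.005, 0.003, 0], "spin": 0}
    - {"offset": [0.003, 0.003, 0], "spin": 0}
    - {"offset": [0, 0, 0], "spin": 0}

```text
time_s: 33.75
ee_pos: [614.4, 28.9, 121.7]
ee_rot: [-179.9, -0.1, -3.2]
force: [-2.8, 2.4, 4.6]
gripper_width: 49.6
gripper_force: 40.0
```

Emit:
arm_command:
  motion:
    - {"offset": [0.002, 0, 0], "spin": 0}
    - {"offset": [0, 0, 0], "spin": 0}
    - {"offset": [0, 0, 0], "spin": 0}

```text
time_s: 34.12
ee_pos: [615.1, 28.9, 121.9]
ee_rot: [-179.9, 0.1, -3.2]
force: [-5.1, 2.4, 7.7]
gripper_width: 49.7
gripper_force: 40.0
```

```bash
python3 -c "
from fit import *
cv2.imwrite('pics/w6.png',run(31))"
```

```text
34.125 [615.1  28.9 121.9] [-1.7994e+02  1.0000e-01 -3.2100e+00] [-5.1  2.4  7.7]
rail far
21 slope deg -2.85 x@0,130,-90 [679.3 685.8 674.8] res 0.2
rail near
21 slope deg -2.87 x@0,130,-90 [661.3 667.8 656.8] res 0.14
basket back
21 slope deg -2.86 x@0,130,-90 [653.1 659.6 648.6] res 0.28
basket end/side rail y hist (array([  0,   0,   0,   0,   0,   0,   0, 372, 246,  56, 439, 438,   0,
         0,   0,   0,   0]), array([-130, -126, -122, -118, -114, -110, -106, -102,  -98,  -94,  -90,
        -86,  -82,  -78,  -74,  -70,  -66,  -62]))
```

View pics/w6.png

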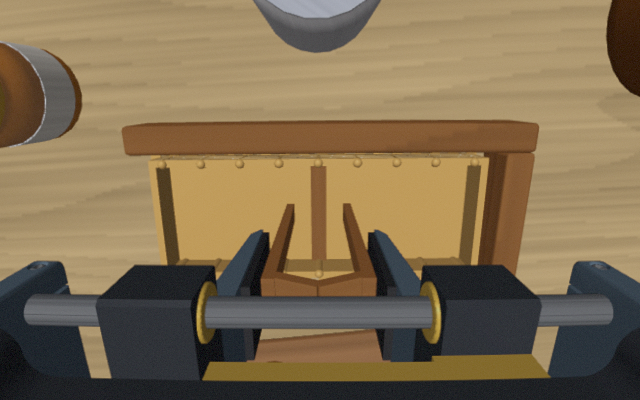

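Emit:
arm_command:
  motion:
    - {"offset": [0, 0.003, -0.0005], "spin": 0}
    - {"offset": [0, 0.003, 0], "spin": 0}
    - {"offset": [0, 0, 0], "spin": 0}
    - {"offset": [0, 0, 0], "spin": 0}

```text
time_s: 34.67
ee_pos: [616.4, 22.2, 121.6]
ee_rot: [-180.0, -0.1, -3.2]
force: [0.3, 2.6, 3.8]
gripper_width: 49.7
gripper_force: 40.0
```

Emit:
arm_command:
  motion:
    - {"offset": [0.0015, 0, 0], "spin": 0}
    - {"offset": [0, 0, 0], "spin": 0}
    - {"offset": [0.001, 0, 0], "spin": 0}
    - {"offset": [0, 0, 0], "spin": 0}

```text
time_s: 35.17
ee_pos: [617.3, 22.2, 121.8]
ee_rot: [-180.0, 0.1, -3.2]
force: [-3.5, 2.3, 7.5]
gripper_width: 49.8
gripper_force: 40.0
```

Emit:
arm_command:
  motion:
    - {"offset": [0, 0.0015, 0], "spin": 0}
    - {"offset": [0, 0, 0], "spin": 0}
    - {"offset": [0, 0, 0], "spin": 0}

```text
time_s: 35.55
ee_pos: [617.6, 21.1, 121.7]
ee_rot: [-180.0, 0.1, -3.2]
force: [-1.7, 3.1, 6.1]
gripper_width: 49.4
gripper_force: 40.0
```

Emit:
arm_command:
  motion:
    - {"offset": [0.001, 0, 0], "spin": 0}
    - {"offset": [0, 0, 0], "spin": 0}
    - {"offset": [0, 0, 0], "spin": 0}

```text
time_s: 35.92
ee_pos: [618.0, 21.1, 121.9]
ee_rot: [-180.0, 0.2, -3.2]
force: [-3.9, 3.7, 7.1]
gripper_width: 49.9
gripper_force: 40.0
```

Emit:
arm_command:
  motion:
    - {"offset": [0, 0.001, 0], "spin": 0}
    - {"offset": [0, 0, 0], "spin": 0}
    - {"offset": [0, 0, 0], "spin": 0}

```text
time_s: 36.3
ee_pos: [618.3, 20.4, 121.8]
ee_rot: [-179.9, 0.1, -3.2]
force: [-2.4, 4.7, 6.1]
gripper_width: 49.8
gripper_force: 40.0
```

Emit:
arm_command:
  motion:
    - {"offset": [0.001, 0, 0], "spin": 0}
    - {"offset": [0, 0, 0], "spin": 0}
    - {"offset": [0, 0, 0], "spin": 0}

```text
time_s: 36.67
ee_pos: [618.7, 20.4, 121.9]
ee_rot: [-179.9, 0.2, -3.2]
force: [-3.8, 5.1, 8.9]
gripper_width: 49.8
gripper_force: 40.0
```

Emit:
arm_command:
  motion:
    - {"offset": [0, 0.001, 0], "spin": 0}
    - {"offset": [0, 0, 0], "spin": 0}
    - {"offset": [0, 0, 0], "spin": 0}

```text
time_s: 37.05
ee_pos: [618.8, 20.3, 122.0]
ee_rot: [-179.8, 0.2, -3.2]
force: [-4.2, 7.9, 8.4]
gripper_width: 49.6
gripper_force: 40.0
```

```bash
python3 -c "
from fit import *
im=run(31)
cv2.imwrite('pics/w7.png',cv2.resize(im[110:290,110:560],(800,320),interpolation=cv2.INTER_CUBIC))"
```

```text
37.05 [618.8  20.3 122. ] [-1.7983e+02  1.6000e-01 -3.2500e+00] [-4.2  7.9  8.4]
rail far
21 slope deg -2.81 x@0,130,-90 [679.4 685.8 675. ] res 0.18
rail near
21 slope deg -2.85 x@0,130,-90 [661.3 667.8 656.8] res 0.17
basket back
21 slope deg -2.86 x@0,130,-90 [656.8 663.3 652.3] res 0.32
basket end/side rail y hist (array([  0,   0,   0,   0,   0,   0,   0, 255, 541, 355,   0,   0,   0,
         0,   0,   0,   0]), array([-130, -126, -122, -118, -114, -110, -106, -102,  -98,  -94,  -90,
        -86,  -82,  -78,  -74,  -70,  -66,  -62]))
```

View pics/w7.png

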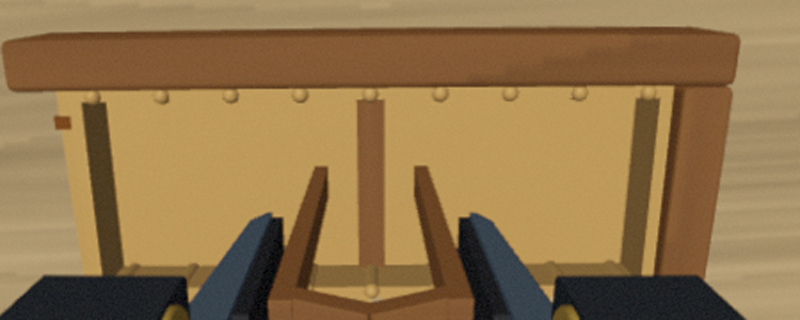

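Emit:
arm_command:
  motion:
    - {"offset": [0.001, 0, -0.0005], "spin": 0}
    - {"offset": [0, 0, 0], "spin": 0}
    - {"offset": [0, 0, 0], "spin": 0}

```text
time_s: 37.48
ee_pos: [619.2, 20.2, 122.1]
ee_rot: [-179.8, 0.3, -3.3]
force: [-5.2, 7.7, 8.0]
gripper_width: 49.7
gripper_force: 40.0
```

Emit:
arm_command:
  motion:
    - {"offset": [0.001, 0, 0], "spin": 0}
    - {"offset": [0, 0, 0], "spin": 0}
    - {"offset": [0, 0, 0], "spin": 0}

```text
time_s: 37.85
ee_pos: [619.6, 20.2, 122.2]
ee_rot: [-179.8, 0.3, -3.3]
force: [-5.3, 8.0, 9.0]
gripper_width: 49.7
gripper_force: 40.0
```

Emit:
arm_command:
  motion:
    - {"offset": [0.001, 0, 0], "spin": 0}
    - {"offset": [0, 0, 0], "spin": 0}
    - {"offset": [0, 0, 0], "spin": 0}

```text
time_s: 38.22
ee_pos: [619.9, 20.2, 122.3]
ee_rot: [-179.8, 0.4, -3.3]
force: [-7.1, 7.7, 10.8]
gripper_width: 50.0
gripper_force: 40.0
```

Emit:
arm_command:
  motion:
    - {"offset": [0, 0, 0], "spin": 0}
    - {"offset": [0, 0, 0], "spin": 0}
    - {"offset": [0, 0, 0], "spin": 0}
    - {"offset": [0, 0, 0], "spin": 0}
  jaw: 0.085

```text
time_s: 38.72
ee_pos: [623.1, 18.0, 121.6]
ee_rot: [180.0, 0.0, -3.2]
force: [0.5, -0.7, 0.4]
gripper_width: 84.2
gripper_force: 0.0
```

Emit:
arm_command:
  motion:
    - {"offset": [0, 0, -0.02], "spin": 0}
    - {"offset": [0, 0, -0.045], "spin": 0}
    - {"offset": [-0.03, 0, -0.05], "spin": 0}
    - {"offset": [-0.05, 0, -0.04], "spin": 0}
    - {"offset": [0, 0, 0], "spin": 0}

```text
time_s: 39.35
ee_pos: [543.6, 22.7, 280.1]
ee_rot: [-180.0, -0.4, -3.2]
force: [1.3, -0.5, -0.9]
gripper_width: 85.1
gripper_force: 0.0
```

Emit:
arm_command:
  motion:
    - {"offset": [0, 0, 0], "spin": 0}
    - {"offset": [0, 0, 0], "spin": 0}

```text
time_s: 39.6
ee_pos: [544.6, 22.6, 274.1]
ee_rot: [180.0, 0.2, -3.2]
force: [-0.5, 0.1, 0.0]
gripper_width: 85.3
gripper_force: 0.0
```

```bash
python3 - <<'E'
from h import *
s=env.state();print(s['time_s'],s['ee_pos'].round(1),s['ee_rot'])
c=cam('wrist');im,d=env.grab_frame('wrist');cv2.imwrite('pics/w8.png',im)
P=cloud('wrist',c,d);np.save('P8.npy',P)
O=np.array([655.8,-101.2]);a=np.radians(-2.85);ex=np.array([np.cos(a),np.sin(a)]);ey=np.array([-np.sin(a),np.cos(a)])
u=(P[...,:2]-O)@ex;v=(P[...,:2]-O)@ey;Z=P[...,2]
g=(d>0)
for lo in(20,60,160,200,225):
    m=g&(abs(v-lo-8)<8)&(Z>24)&(Z<46)&(u>-110)&(u<30)
    h=np.c_[u[m],Z[m]]
    r=h[h[:,1]>36];b=h[(h[:,1]<33)&(h[:,1]>26)]
    bb=b[b[:,0]>-40]; f=b[b[:,0]<-60]
    print('v',lo,'rail u',np.percentile(r[:,0],[1,50,99]).round(1) if len(r)else 0,'bask back',np.percentile(bb[:,0],[2,50,98]).round(1) if len(bb) else 0,np.median(bb[:,1]) if len(bb) else 0,'front',np.percentile(f[:,0],[2,50,98]).round(1) if len(f) else 0)
for lo in(-80,-60,-40,-25):
    m=g&(abs(u-lo)<6)&(Z>24)&(Z<46)
    r=v[m&(Z>36)&(v<30)];b=v[m&(Z<33)&(Z>26)&(v<20)];e=v[m&(Z<33)&(Z>26)&(v>220)&(v<260)]
    print('u',lo,[np.percentile(q,[1,50,99]).round(1).tolist() if len(q) else 0 for q in(r,b,e)])
Q=P[g]
for aa,b in((-20,180),(-180,-20)):
    q=Q[(Q[:,2]>20)&(Q[:,2]<70)&(Q[:,0]>380)&(Q[:,0]<520)&(Q[:,1]>aa)&(Q[:,1]<b)]
    if len(q)>50: print('roll',len(q),cv2.minAreaRect(q[:,:2].astype(np.float32)),q[:,2].max())
E
```

```text
39.6 [544.6  22.6 274.1] [ 1.79988440e+02  1.58939678e-01 -3.19560787e+00]
v 20 rail u [-0.8  8.7 18.3] bask back [-7.3 -5.2 -3.1] 29.769954567784396 front [-91.8 -89.5 -87.6]
v 60 rail u [-0.8  8.6 18.4] bask back [-8.9 -5.2 -0.8] 29.83203612190141 front [-92.7 -90.3 -87. ]
v 160 rail u [-1.   8.5 18.3] bask back [-8.5 -5.3 -1. ] 30.212724824887914 front [-92.  -89.5 -86.4]
v 200 rail u [-0.5  8.9 17.9] bask back [-8.6 -4.7 -0.6] 30.22085088948026 front [-91.7 -89.  -86.2]
v 225 rail u [-1.1  8.6 18.4] bask back [-38.7 -15.4  -1.4] 29.902630494699338 front [-92.1 -80.6 -60.4]
u -80 [[-18.8, -8.5, 0.6], [0.1, 3.1, 6.1], [230.7, 237.7, 240.9]]
u -60 [[-18.9, -8.7, 0.2], [-0.2, 2.8, 6.0], [235.6, 238.0, 240.9]]
u -40 [[-18.3, -8.4, 0.2], [-0.6, 2.7, 5.6], [234.7, 237.2, 240.0]]
u -25 [[-18.6, -8.6, 0.2], [-0.3, 2.9, 5.4], [235.1, 237.3, 240.2]]
roll 2362 ((438.56219482421875, 79.29605102539062), (54.96476364135742, 75.3608169555664), 88.29270935058594) 57.15624883935038
roll 1291 ((461.9571228027344, -87.13066101074219), (53.57660675048828, 64.35252380371094), 21.603384017944336) 56.668607778641785
```

View pics/w8.png

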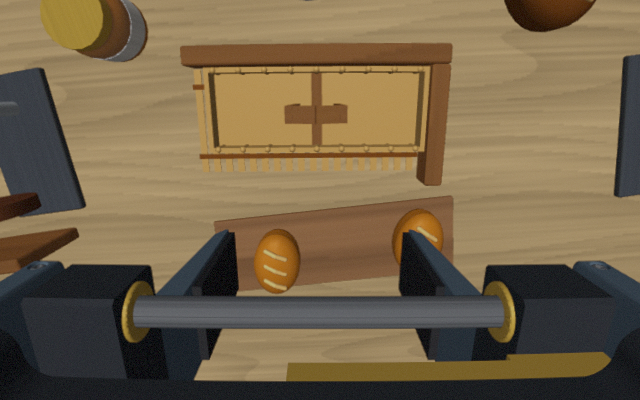

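Emit:
arm_command:
  motion:
    - {"offset": [-0.005, 0, -0.005], "spin": -0.18}
    - {"offset": [0, 0, 0], "spin": -0.18}
    - {"offset": [0, 0, 0], "spin": -0.18}
    - {"offset": [0, 0, 0], "spin": -0.18}
    - {"offset": [0, 0, 0], "spin": -0.18}

```text
time_s: 40.28
ee_pos: [539.8, 22.9, 279.4]
ee_rot: [-179.9, 0.1, 48.7]
force: [0.5, 0.3, -0.1]
gripper_width: 85.0
gripper_force: 0.0
```

Emit:
arm_command:
  motion:
    - {"offset": [0, 0, 0], "spin": -0.18}
    - {"offset": [0, 0, 0], "spin": -0.18}
    - {"offset": [0, 0, 0], "spin": -0.18}
    - {"offset": [0, 0, 0], "spin": -0.18}
    - {"offset": [0, 0, 0], "spin": -0.18}

```text
time_s: 40.9
ee_pos: [539.8, 22.9, 279.4]
ee_rot: [-179.9, -0.0, 100.3]
force: [0.2, -0.3, -0.8]
gripper_width: 85.2
gripper_force: 0.0
```

Emit:
arm_command:
  motion:
    - {"offset": [0, 0, 0], "spin": -0.18}
    - {"offset": [0, 0, 0], "spin": -0.18}
    - {"offset": [0, 0, 0], "spin": -0.18}
    - {"offset": [0, 0, 0], "spin": -0.18}
    - {"offset": [0, 0, 0], "spin": -0.18}

```text
time_s: 41.52
ee_pos: [539.8, 22.9, 279.4]
ee_rot: [-179.9, -0.1, 151.8]
force: [0.7, -1.1, 1.1]
gripper_width: 85.3
gripper_force: 0.0
```

Emit:
arm_command:
  motion:
    - {"offset": [0, 0, 0], "spin": -0.18}
    - {"offset": [0, 0, 0], "spin": -0.18}
    - {"offset": [0, 0, 0], "spin": -0.087}
    - {"offset": [0, 0, 0], "spin": 0}
    - {"offset": [0, 0, 0], "spin": 0}

```text
time_s: 42.15
ee_pos: [539.6, 23.0, 280.2]
ee_rot: [180.0, -0.1, 177.1]
force: [0.8, -0.2, 1.0]
gripper_width: 85.1
gripper_force: 0.0
```

```bash
python3 -c "
from plan import *
plan([(530,25,200,177.15),(530,25,80,177.15),(530,25,30,177.15,25)])
print(env.state()['qpos'])"
```

```text
42.15 [539.6  23.  280.2] [ 1.8000e+02 -7.0000e-02  1.7705e+02]
[{"offset": [0.0048, 0.0008, 0.0401], "spin": -0.0009}, {"offset": [0.0048, 0.0008, 0.0401], "spin": -0.0009}, {"offset": [0.0, 0.0, 0.04], "spin": 0.0}, {"offset": [0.0, 0.0, 0.04], "spin": 0.0}, {"offset": [0.0, 0.0, 0.04], "spin": 0.0}]
[{"offset": [0.0, 0.0, 0.025], "spin": 0.0}, {"offset": [0.0, 0.0, 0.025], "spin": 0.0}]
[ 1.21503300e+00  1.35226966e+01  8.88357093e+01  5.57946639e-03
  7.77130910e+01 -8.58371088e+01]
```

Emit:
arm_command:
  motion:
    - {"offset": [0.005, 0.001, 0.04], "spin": -0.001}
    - {"offset": [0.005, 0.001, 0.04], "spin": 0}
    - {"offset": [0.0, 0.0, 0.04], "spin": 0.0}
    - {"offset": [0.0, 0.0, 0.04], "spin": 0.0}
    - {"offset": [0.0, 0.0, 0.04], "spin": 0.0}

```text
time_s: 42.78
ee_pos: [529.6, 25.5, 79.6]
ee_rot: [180.0, 0.0, 177.1]
force: [-0.2, -0.3, -0.4]
gripper_width: 84.9
gripper_force: 0.0
```

Emit:
arm_command:
  motion:
    - {"offset": [0.0, 0, 0.025], "spin": 0}
    - {"offset": [0.0, 0, 0.023], "spin": 0}
    - {"offset": [0.0, 0.0, 0], "spin": 0.0}
    - {"offset": [-0.008, 0.0, 0], "spin": 0.0}
    - {"offset": [-0.008, 0.0, 0], "spin": 0.0}

```text
time_s: 43.4
ee_pos: [547.2, 24.7, 34.2]
ee_rot: [180.0, 0.2, 177.2]
force: [0.5, 0.4, 0.4]
gripper_width: 84.9
gripper_force: 0.0
```

Emit:
arm_command:
  motion:
    - {"offset": [-0.003, 0, 0], "spin": 0}
    - {"offset": [-0.002, 0, 0], "spin": 0}
    - {"offset": [-0.001, 0.0, 0], "spin": 0.0}
    - {"offset": [0, 0.0, 0], "spin": 0.0}

```text
time_s: 43.9
ee_pos: [551.2, 24.4, 32.9]
ee_rot: [180.0, -0.0, 177.2]
force: [-0.6, 0.6, 0.6]
gripper_width: 84.6
gripper_force: 0.2
```

Emit:
arm_command:
  motion:
    - {"offset": [-0.0015, 0, 0], "spin": 0}
    - {"offset": [0, 0, 0], "spin": 0}
    - {"offset": [0, 0.0, 0], "spin": 0.0}

```text
time_s: 44.28
ee_pos: [552.6, 24.3, 32.8]
ee_rot: [-180.0, -0.0, 177.2]
force: [-2.2, -0.2, -0.1]
gripper_width: 85.1
gripper_force: 0.8
```

Emit:
arm_command:
  motion:
    - {"offset": [-0.001, 0, 0], "spin": 0}
    - {"offset": [0, 0, 0], "spin": 0}
    - {"offset": [0, 0.0, 0], "spin": 0.0}

```text
time_s: 44.65
ee_pos: [552.9, 24.2, 32.8]
ee_rot: [-180.0, -0.1, 177.2]
force: [-4.9, 0.7, 2.6]
gripper_width: 85.2
gripper_force: 2.6
```

Emit:
arm_command:
  motion:
    - {"offset": [-0.001, 0, 0], "spin": 0}
    - {"offset": [0, 0, 0], "spin": 0}
    - {"offset": [0, 0.0, 0], "spin": 0.0}

```text
time_s: 45.02
ee_pos: [553.0, 24.2, 32.8]
ee_rot: [-180.0, -0.2, 177.2]
force: [-7.1, 0.4, 5.5]
gripper_width: 85.0
gripper_force: 3.5
```

Emit:
arm_command:
  motion:
    - {"offset": [-0.001, 0, 0], "spin": 0}
    - {"offset": [0, 0, 0], "spin": 0}
    - {"offset": [0, 0.0, 0], "spin": 0.0}

```text
time_s: 45.4
ee_pos: [553.1, 24.2, 32.8]
ee_rot: [-180.0, -0.4, 177.2]
force: [-8.6, 0.2, 6.8]
gripper_width: 85.0
gripper_force: 4.5
```

Emit:
arm_command:
  motion:
    - {"offset": [-0.002, 0, 0], "spin": 0}
    - {"offset": [0, 0, 0], "spin": 0}
    - {"offset": [0, 0.0, 0], "spin": 0.0}

```text
time_s: 45.78
ee_pos: [553.1, 24.2, 32.6]
ee_rot: [-180.0, -0.6, 177.2]
force: [-13.2, 0.4, 9.5]
gripper_width: 84.9
gripper_force: 6.4
```

Emit:
arm_command:
  motion:
    - {"offset": [0.012, 0, 0], "spin": 0}
    - {"offset": [0.015, 0, -0.01], "spin": 0}
    - {"offset": [0, 0.0, -0.05], "spin": 0.0}
    - {"offset": [0, 0.0, -0.055], "spin": 0.0}
    - {"offset": [0.01, 0.0, -0.055], "spin": 0.15}

```text
time_s: 46.4
ee_pos: [521.4, 25.9, 205.5]
ee_rot: [180.0, 0.2, 168.3]
force: [1.6, -0.3, -0.3]
gripper_width: 84.7
gripper_force: 0.0
```

Emit:
arm_command:
  motion:
    - {"offset": [0, 0, -0.055], "spin": 0.18}
    - {"offset": [0, 0, 0], "spin": 0.18}
    - {"offset": [0, 0.0, 0], "spin": 0.18}
    - {"offset": [0, 0.0, 0], "spin": 0.18}
    - {"offset": [0, 0.0, 0], "spin": 0.18}

```text
time_s: 47.02
ee_pos: [521.0, 25.9, 258.8]
ee_rot: [179.9, 0.1, 116.7]
force: [0.0, -0.0, 0.7]
gripper_width: 85.3
gripper_force: 0.0
```

Emit:
arm_command:
  motion:
    - {"offset": [0, 0, 0], "spin": 0.18}
    - {"offset": [0, 0, 0], "spin": 0.18}
    - {"offset": [0, 0.0, 0], "spin": 0.16}
    - {"offset": [0, 0.0, 0], "spin": 0}
    - {"offset": [0, 0.0, 0], "spin": 0}

```text
time_s: 47.65
ee_pos: [521.0, 25.9, 258.3]
ee_rot: [179.9, -0.0, 87.4]
force: [0.5, 0.2, 0.4]
gripper_width: 85.0
gripper_force: 0.0
```

```bash
cat > chk.py <<'E'
from h import *
def go(n,nm):
    s=env.state();print(s['time_s'],s['ee_pos'].round(1),s['ee_rot'].round(1))
    c=cam(n);im,d=env.grab_frame(n);cv2.imwrite(f'pics/{nm}.png',im)
    P=cloud(n,c,d)
    O=np.array([655.8,-101.2]);a=np.radians(-2.85);ex=np.array([np.cos(a),np.sin(a)]);ey=np.array([-np.sin(a),np.cos(a)])
    u=(P[...,:2]-O)@ex;v=(P[...,:2]-O)@ey;Z=P[...,2];g=(d>0)
    for lo in(20,60,160,200):
        m=g&(abs(v-lo-8)<8)&(Z>24)&(Z<46)&(u>-110)&(u<30)
        r=u[m&(Z>36)];bb=u[m&(Z<33)&(Z>26)&(u>-40)];f=u[m&(Z<33)&(Z>26)&(u<-60)]
        print('v',lo,[np.percentile(q,[1,50,99]).round(1).tolist() if len(q)>5 else 0 for q in(r,bb,f)])
    for lo in(-80,-60,-25):
        m=g&(abs(u-lo)<6)&(Z>24)&(Z<46)
        r=v[m&(Z>36)&(v<30)];b=v[m&(Z<33)&(Z>26)&(v<20)];e=v[m&(Z<33)&(Z>26)&(v>220)&(v<260)]
        print('u',lo,[np.percentile(q,[1,50,99]).round(1).tolist() if len(q)>5 else 0 for q in(r,b,e)])
    Q=P[g]
    for aa,b in((0,180),(-180,-20)):
        q=Q[(Q[:,2]>25)&(Q[:,2]<70)&(Q[:,0]>370)&(Q[:,0]<540)&(Q[:,1]>aa)&(Q[:,1]<b)]
        if len(q)>50:
            k=q[:,:2]-q[:,:2].mean(0);w,V=np.linalg.eigh(k.T@k/len(k));t=V[:,1]
            print('roll',len(q),cv2.minAreaRect(q[:,:2].astype(np.float32)),'pca deg',np.degrees(np.arctan2(t[1],t[0])).round(1),np.sqrt(w).round(1),q[:,2].max().round(1))
E
python3 -c "
from chk import *
go('wrist','w9')"
```

```text
47.65 [521.   25.9 258.3] [179.9  -0.   87.4]
v 20 [[-0.7, 11.3, 18.1], 0, [-91.2, -88.4, -85.7]]
v 60 [[-1.0, 8.1, 18.2], 0, [-90.9, -88.5, -84.9]]
v 160 [[-1.6, 7.2, 17.5], [-7.2, -3.7, -0.4], [-90.9, -88.9, -86.0]]
v 200 [[-1.6, 7.4, 17.6], [-7.9, -4.3, -0.9], [-92.0, -89.4, -86.1]]
u -80 [[-18.9, -8.3, 0.4], [-0.9, 2.8, 11.4], [233.6, 237.9, 240.4]]
u -60 [[-19.1, -8.1, 0.1], [-0.7, 2.7, 5.6], [235.6, 237.8, 240.5]]
u -25 [0, 0, [235.0, 237.5, 240.0]]
roll 3192 ((437.7817687988281, 79.8603744506836), (54.6060905456543, 76.44374084472656), 86.7717056274414) pca deg 175.7 [13.5 18.9] 57.9
roll 767 ((483.9317321777344, -128.23187255859375), (118.58634185791016, 57.228904724121094), 6.586702346801758) pca deg -174.4 [10.7 38. ] 49.4
```

View pics/w9.png

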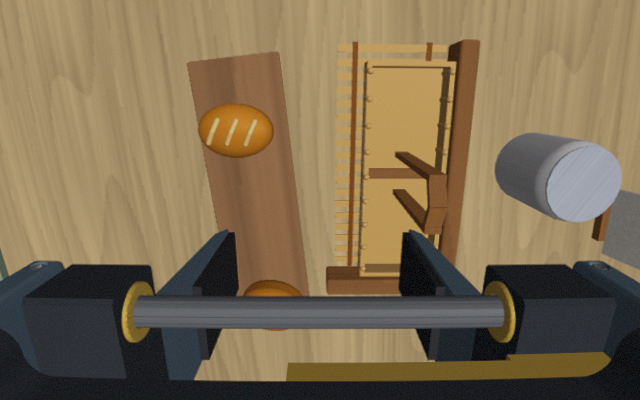

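```bash
python3 -c "
from plan import *
plan([(437.8,79.8,130,175.8),(437.8,79.8,34,175.8,35)])
print('place')
plan([(437.8,79.8,130,175.8),(470,85,140,160),(611.6,96.2,130,87.15),(611.6,96.2,48,87.15,30)],start=(437.8,79.8,34,175.8))"
```

```text
47.7 [521.   25.9 258.2] [ 1.7995e+02 -1.0000e-02  8.7330e+01]
[{"offset": [0.0056, -0.0095, 0.0142], "spin": -0.1716}, {"offset": [0.0071, -0.0084, 0.0142], "spin": -0.1716}, {"offset": [0.0084, -0.0071, 0.0142], "spin": -0.1716}, {"offset": [0.0095, -0.0055, 0.0142], "spin": -0.1716}, {"offset": [0.0103, -0.0038, 0.0142], "spin": -0.1716}]
[{"offset": [0.0108, -0.002, 0.0142], "spin": -0.1716}, {"offset": [0.011, -0.0001, 0.0142], "spin": -0.1716}, {"offset": [0.0109, 0.0017, 0.0142], "spin": -0.1716}, {"offset": [0.0104, 0.0036, 0.0142], "spin": -0.1716}, {"offset": [0.0, 0.0, 0.032], "spin": 0.0}]
[{"offset": [0.0, 0.0, 0.032], "spin": 0.0}, {"offset": [0.0, 0.0, 0.032], "spin": 0.0}]
place
47.7 [521.   25.9 258.2] [ 1.7995e+02 -1.0000e-02  8.7330e+01]
[{"offset": [0.0, 0.0, -0.048], "spin": 0.0}, {"offset": [0.0, 0.0, -0.048], "spin": 0.0}, {"offset": [-0.0159, 0.0038, -0.005], "spin": 0.1379}, {"offset": [-0.0152, 0.0059, -0.005], "spin": 0.1379}, {"offset": [-0.0162, 0.0074, 0.0013], "spin": 0.1589}]
[{"offset": [-0.0148, 0.0098, 0.0013], "spin": 0.1589}, {"offset": [-0.013, 0.012, 0.0013], "spin": 0.1589}, {"offset": [-0.011, 0.014, 0.0013], "spin": 0.1589}, {"offset": [-0.0086, 0.0155, 0.0013], "spin": 0.1589}, {"offset": [-0.0061, 0.0167, 0.0013], "spin": 0.1589}]
[{"offset": [-0.0033, 0.0174, 0.0013], "spin": 0.1589}, {"offset": [-0.0005, 0.0177, 0.0013], "spin": 0.1589}, {"offset": [0.0, 0.0, 0.0273], "spin": 0.0}, {"offset": [0.0, 0.0, 0.0273], "spin": 0.0}, {"offset": [0.0, 0.0, 0.0273], "spin": 0.0}]
```

Emit:
arm_command:
  motion:
    - {"offset": [0.0056, -0.0095, 0.014], "spin": -0.1716}
    - {"offset": [0.007, -0.0084, 0.014], "spin": -0.1716}
    - {"offset": [0.0084, -0.007, 0.014], "spin": -0.1716}
    - {"offset": [0.0095, -0.0055, 0.014], "spin": -0.1716}
    - {"offset": [0.0103, -0.0038, 0.014], "spin": -0.1716}
  jaw: 0.09
  newtons: 12

```text
time_s: 48.32
ee_pos: [474.8, 56.1, 187.6]
ee_rot: [180.0, 0.0, 136.8]
force: [-0.3, -0.3, -0.8]
gripper_width: 89.7
gripper_force: 0.0
```

Emit:
arm_command:
  motion:
    - {"offset": [0.0108, -0.002, 0.0145], "spin": -0.1716}
    - {"offset": [0.011, 0, 0.0145], "spin": -0.1716}
    - {"offset": [0.011, 0.0017, 0.0145], "spin": -0.1716}
    - {"offset": [0.0104, 0.0036, 0.0145], "spin": -0.1716}
    - {"offset": [0, 0, 0], "spin": 0}

```text
time_s: 48.95
ee_pos: [437.0, 80.2, 129.3]
ee_rot: [-180.0, -0.1, 175.7]
force: [0.4, 0.3, 0.1]
gripper_width: 90.0
gripper_force: 0.0
```

Emit:
arm_command:
  motion:
    - {"offset": [0, 0, 0], "spin": 0}
    - {"offset": [0, 0, 0], "spin": 0}

```text
time_s: 49.2
ee_pos: [439.1, 80.0, 130.6]
ee_rot: [180.0, 0.1, 175.6]
force: [1.1, -0.9, -0.5]
gripper_width: 89.9
gripper_force: 0.0
```

```bash
python3 -c "
from chk import *
print(env.grab_frame('top')[0].shape)
n='top';c=cam(n);im,d=env.grab_frame(n);P=cloud(n,c,d);Q=P[d>0]
s=env.state();print(s['ee_pos'],s['ee_rot'])
q=Q[(Q[:,2]>25)&(Q[:,2]<70)&(Q[:,0]>370)&(Q[:,0]<540)&(Q[:,1]>-180)&(Q[:,1]<-30)]
k=q[:,:2]-q[:,:2].mean(0);w,V=np.linalg.eigh(k.T@k/len(k));t=V[:,1]
print(len(q),q.min(0),q.max(0),np.degrees(np.arctan2(t[1],t[0])),np.sqrt(w))
cv2.imwrite('pics/t2.png',im)
env.grab_frame('wrist')
"
```

```text
(400, 640, 3)
[438.75347944  79.95746073 130.37077915] [1.79981295e+02 6.73547324e-02 1.75660999e+02]
290 [ 419.51444511 -160.23576394   31.53200045] [538.60947818 -95.23414665  60.90111424] -166.73035678989254 [14.83279056 30.04619275]
```

Emit:
arm_command:
  motion:
    - {"offset": [0, 0, 0.04], "spin": 0}
    - {"offset": [0, 0, 0.035], "spin": 0}
    - {"offset": [0, 0, 0.021], "spin": 0}
    - {"offset": [0, 0, 0], "spin": 0}

```text
time_s: 49.85
ee_pos: [437.2, 79.9, 32.9]
ee_rot: [-180.0, -0.2, 175.7]
force: [0.4, 0.1, 0.1]
gripper_width: 89.5
gripper_force: 0.0
```

Emit:
arm_command:
  motion:
    - {"offset": [0, 0, 0], "spin": 0}
    - {"offset": [0, 0, 0], "spin": 0}
    - {"offset": [0, 0, 0], "spin": 0}
    - {"offset": [0, 0, 0], "spin": 0}
    - {"offset": [0, 0, 0], "spin": 0}
  jaw: 0.035
  newtons: 12

```text
time_s: 50.48
ee_pos: [438.5, 80.1, 34.4]
ee_rot: [180.0, 0.1, 175.7]
force: [-0.0, -0.2, 5.0]
gripper_width: 54.8
gripper_force: 12.0
```

Emit:
arm_command:
  motion:
    - {"offset": [0, 0, -0.03], "spin": 0}
    - {"offset": [0, 0, -0.05], "spin": 0}
    - {"offset": [0, 0, -0.02], "spin": 0}
    - {"offset": [0, 0, 0], "spin": 0}

```text
time_s: 50.98
ee_pos: [439.0, 80.3, 135.0]
ee_rot: [179.9, 0.2, 175.7]
force: [0.1, 0.2, -1.4]
gripper_width: 54.8
gripper_force: 12.0
```

Emit:
arm_command:
  motion:
    - {"offset": [-0.0155, 0.0038, -0.003], "spin": 0.138}
    - {"offset": [-0.015, 0.006, -0.003], "spin": 0.138}
    - {"offset": [-0.016, 0.0074, 0.001], "spin": 0.159}
    - {"offset": [-0.0148, 0.0098, 0.001], "spin": 0.159}
    - {"offset": [-0.013, 0.012, 0.001], "spin": 0.159}

```text
time_s: 51.6
ee_pos: [522.2, 89.4, 134.8]
ee_rot: [-179.8, -0.1, 132.3]
force: [0.5, -0.5, -0.7]
gripper_width: 54.7
gripper_force: 12.0
```

Emit:
arm_command:
  motion:
    - {"offset": [-0.011, 0.014, 0.001], "spin": 0.159}
    - {"offset": [-0.0086, 0.0155, 0.001], "spin": 0.159}
    - {"offset": [-0.006, 0.0167, 0.001], "spin": 0.159}
    - {"offset": [-0.0033, 0.0174, 0.001], "spin": 0.159}
    - {"offset": [-0.0005, 0.0177, 0.001], "spin": 0.158}

```text
time_s: 52.22
ee_pos: [610.6, 96.4, 129.4]
ee_rot: [-179.8, 0.0, 86.8]
force: [-0.3, -0.1, -0.8]
gripper_width: 54.9
gripper_force: 12.0
```

Emit:
arm_command:
  motion:
    - {"offset": [0, 0, 0], "spin": 0}
    - {"offset": [0, 0, 0], "spin": 0}
    - {"offset": [0, 0, 0], "spin": 0}

```text
time_s: 52.6
ee_pos: [610.2, 96.4, 131.6]
ee_rot: [-179.9, 0.0, 87.2]
force: [0.3, 0.1, -0.5]
gripper_width: 55.0
gripper_force: 12.0
```

Emit:
arm_command:
  motion:
    - {"offset": [0, 0, 0.035], "spin": 0}
    - {"offset": [0, 0, 0.03], "spin": 0}
    - {"offset": [0, 0, 0.018], "spin": 0}
    - {"offset": [0, 0, 0], "spin": 0}
    - {"offset": [0, 0, 0], "spin": 0}

```text
time_s: 53.22
ee_pos: [611.4, 96.5, 49.8]
ee_rot: [179.9, -0.0, 87.1]
force: [-1.0, -0.5, -0.8]
gripper_width: 54.7
gripper_force: 12.0
```

Emit:
arm_command:
  motion:
    - {"offset": [0, 0, 0], "spin": 0}
    - {"offset": [0, 0, 0], "spin": 0}
    - {"offset": [0, 0, 0], "spin": 0}
  jaw: 0.068

```text
time_s: 53.6
ee_pos: [611.4, 96.6, 49.5]
ee_rot: [179.9, -0.0, 87.1]
force: [0.1, 0.5, -0.3]
gripper_width: 68.1
gripper_force: 0.0
```

Emit:
arm_command:
  motion:
    - {"offset": [0, 0, -0.03], "spin": 0}
    - {"offset": [0, 0, -0.05], "spin": 0}
    - {"offset": [0, 0.0, -0.055], "spin": 0}
    - {"offset": [0, -0.05, -0.05], "spin": 0}
    - {"offset": [0, -0.05, -0.02], "spin": 0}

```text
time_s: 54.22
ee_pos: [517.5, 101.5, 251.0]
ee_rot: [179.7, -0.1, 87.1]
force: [-0.3, -0.9, -0.2]
gripper_width: 68.1
gripper_force: 0.0
```

Emit:
arm_command:
  motion:
    - {"offset": [-0.05, -0.02, 0], "spin": 0}
    - {"offset": [-0.055, 0, 0], "spin": 0}
    - {"offset": [-0.055, 0, 0], "spin": 0}
    - {"offset": [-0.03, 0, 0], "spin": 0}
    - {"offset": [0, 0, 0], "spin": 0}
  jaw: 0.09

```text
time_s: 54.85
ee_pos: [487.2, -89.0, 248.3]
ee_rot: [180.0, -0.0, 86.9]
force: [0.0, 0.4, -0.3]
gripper_width: 90.0
gripper_force: 0.0
```

```bash
python3 -c "
from chk import *
env.grab_frame('wrist');env.grab_frame('wrist')
go('wrist','w10')"
```

```text
54.95 [487.3 -87.1 248.2] [180.  -0.  87.]
v 20 [[-1.3, 7.3, 17.4], [-6.9, -3.8, -0.4], [-92.0, -89.6, -86.5]]
v 60 [[-1.3, 7.6, 18.1], [-7.9, -3.9, -0.1], [-91.9, -89.4, -85.8]]
v 160 [[-76.0, -46.5, 17.8], [-7.8, -4.1, -0.7], [-91.9, -88.1, -67.0]]
v 200 [0, 0, 0]
u -80 [[-19.0, -8.8, 0.2], [-0.2, 3.0, 5.7], 0]
u -60 [[-19.1, -8.9, 0.1], [-0.0, 2.9, 5.6], 0]
u -25 [[-19.4, -8.9, 0.3], [0.1, 2.9, 5.7], 0]
roll 3216 ((481.9432373046875, -128.81130981445312), (122.87480926513672, 57.59105682373047), 6.667830944061279) pca deg -168.8 [14.4 28.2] 57.3
```

View pics/w10.png

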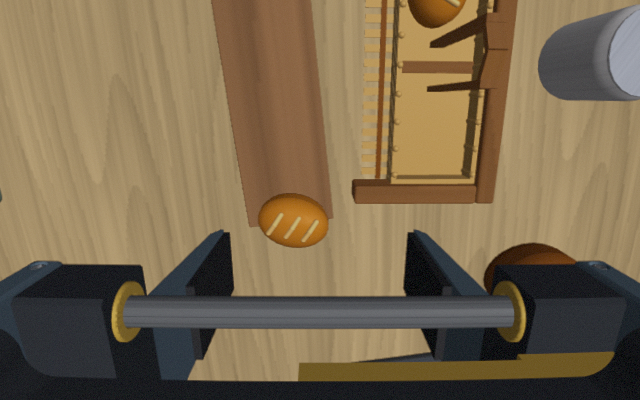

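```bash
cat > r2.py <<'E'
from h import *
def roll(n='wrist'):
    s=env.state();c=cam(n);im,d=env.grab_frame(n);P=cloud(n,c,d)
    hsv=cv2.cvtColor(im,cv2.COLOR_BGR2HSV)
    X,Y,Z=P[...,0],P[...,1],P[...,2]
    m=(d>0)&(Z>22)&(Z<70)&(X>370)&(X<510)&(Y>-200)&(Y<-40)
    q=P[m];k=q[:,:2]-q[:,:2].mean(0);w,V=np.linalg.eigh(k.T@k/len(k));t=V[:,1]
    print(s['time_s'],s['ee_pos'].round(1),len(q),q.min(0).round(),q.max(0).round(),cv2.minAreaRect(q[:,:2].astype(np.float32)),'pca',np.degrees(np.arctan2(t[1],t[0])).round(1),np.sqrt(w).round(1))
    h=q[q[:,2]>q[:,2].max()-4];print('top',h.mean(0).round(1), 'plane tilt',np.linalg.lstsq(np.c_[q[q[:,2]>45][:,:2],np.ones((q[:,2]>45).sum())],q[q[:,2]>45][:,2],rcond=None)[0].round(3))
    e,f,g=cv2.fitEllipse(cv2.convexHull(q[:,:2].astype(np.float32)));print('ell',e,f,g)
E
python3 -c "
from r2 import *
roll()"
```

```text
55.0 [487.4 -86.7 248.1] 2960 [ 420. -160.   22.] [ 496. -104.   57.] ((458.1572265625, -131.58493041992188), (54.8240966796875, 76.37015533447266), 85.10098266601562) pca 165.2 [13.6 19. ]
top [ 457.9 -132.1   54.3] plane tilt [-6.0000e-03 -2.9000e-02  4.9556e+01]
ell (458.0332336425781, -131.97755432128906) (54.75871276855469, 77.25186920166016) 75.4978256225586
```

```bash
python3 -c "
from plan import *
plan([(458,-131.8,130,165.3)])
print('place')
plan([(480,-125,140,150),(604.1,-53.6,135,87.15),(604.1,-53.6,49,87.15,30)],start=(458,-131.8,134,165.3))"
```

```text
55.05 [487.4 -86.4 248.1] [ 1.800e+02 -3.000e-02  8.714e+01]
[{"offset": [-0.0058, -0.0034, 0.0148], "spin": -0.1705}, {"offset": [-0.0052, -0.0043, 0.0148], "spin": -0.1705}, {"offset": [-0.0044, -0.0052, 0.0148], "spin": -0.1705}, {"offset": [-0.0034, -0.0058, 0.0148], "spin": -0.1705}, {"offset": [-0.0024, -0.0063, 0.0148], "spin": -0.1705}]
[{"offset": [-0.0013, -0.0066, 0.0148], "spin": -0.1705}, {"offset": [-0.0001, -0.0068, 0.0148], "spin": -0.1705}, {"offset": [0.001, -0.0067, 0.0148], "spin": -0.1705}]
place
55.05 [487.4 -86.4 248.1] [ 1.800e+02 -3.000e-02  8.714e+01]
[{"offset": [-0.0098, 0.0061, -0.003], "spin": 0.1335}, {"offset": [-0.0089, 0.0073, -0.003], "spin": 0.1335}, {"offset": [-0.0103, 0.0177, 0.0007], "spin": 0.1567}, {"offset": [-0.0074, 0.0191, 0.0007], "spin": 0.1567}, {"offset": [-0.0043, 0.02, 0.0007], "spin": 0.1567}]
[{"offset": [-0.0011, 0.0204, 0.0007], "spin": 0.1567}, {"offset": [0.0021, 0.0203, 0.0007], "spin": 0.1567}, {"offset": [0.0052, 0.0198, 0.0007], "spin": 0.1567}, {"offset": [0.0082, 0.0187, 0.0007], "spin": 0.1567}, {"offset": [0.0, 0.0, 0.0287], "spin": 0.0}]
[{"offset": [0.0, 0.0, 0.0287], "spin": 0.0}, {"offset": [0.0, 0.0, 0.0287], "spin": 0.0}]
```

Emit:
arm_command:
  motion:
    - {"offset": [-0.0058, -0.0034, 0.015], "spin": -0.1705}
    - {"offset": [-0.0052, -0.0043, 0.015], "spin": -0.1705}
    - {"offset": [-0.0044, -0.0052, 0.015], "spin": -0.1705}
    - {"offset": [-0.0034, -0.0058, 0.015], "spin": -0.1705}
    - {"offset": [-0.0024, -0.0063, 0.015], "spin": -0.1705}

```text
time_s: 55.68
ee_pos: [469.1, -114.7, 172.7]
ee_rot: [180.0, -0.0, 136.4]
force: [0.1, -0.6, 0.8]
gripper_width: 90.0
gripper_force: 0.0
```

Emit:
arm_command:
  motion:
    - {"offset": [-0.0013, -0.0066, 0.0145], "spin": -0.1705}
    - {"offset": [0, -0.0068, 0.0145], "spin": -0.1705}
    - {"offset": [0.001, -0.0067, 0.0145], "spin": -0.1705}
    - {"offset": [0, 0, 0], "spin": 0}
    - {"offset": [0, 0, 0], "spin": 0}

```text
time_s: 56.3
ee_pos: [458.5, -132.1, 130.1]
ee_rot: [180.0, 0.1, 165.2]
force: [-0.3, 0.0, 0.7]
gripper_width: 89.9
gripper_force: 0.0
```

Emit:
arm_command:
  motion:
    - {"offset": [0, 0, 0.04], "spin": 0}
    - {"offset": [0, 0, 0.035], "spin": 0}
    - {"offset": [0, 0, 0.02], "spin": 0}
    - {"offset": [0, 0, 0], "spin": 0}
    - {"offset": [0, 0, 0], "spin": 0}

```text
time_s: 56.92
ee_pos: [458.9, -132.7, 35.7]
ee_rot: [180.0, 0.1, 165.2]
force: [0.5, -0.0, 0.5]
gripper_width: 89.9
gripper_force: 0.0
```

Emit:
arm_command:
  motion:
    - {"offset": [0, 0, 0], "spin": 0}
    - {"offset": [0, 0, 0], "spin": 0}
    - {"offset": [0, 0, 0], "spin": 0}
    - {"offset": [0, 0, 0], "spin": 0}
    - {"offset": [0, 0, 0], "spin": 0}
  jaw: 0.035
  newtons: 12

```text
time_s: 57.55
ee_pos: [457.9, -132.7, 34.8]
ee_rot: [180.0, 0.0, 165.2]
force: [0.1, 0.2, 3.4]
gripper_width: 54.7
gripper_force: 12.0
```

Emit:
arm_command:
  motion:
    - {"offset": [0, 0, -0.03], "spin": 0}
    - {"offset": [0, 0, -0.05], "spin": 0}
    - {"offset": [0, 0, -0.02], "spin": 0}
    - {"offset": [0, 0, 0], "spin": 0}

```text
time_s: 58.05
ee_pos: [458.7, -132.9, 135.8]
ee_rot: [-180.0, 0.2, 165.2]
force: [0.3, -0.6, -0.8]
gripper_width: 54.9
gripper_force: 12.0
```

Emit:
arm_command:
  motion:
    - {"offset": [-0.0098, 0.006, -0.003], "spin": 0.1335}
    - {"offset": [-0.009, 0.0073, -0.003], "spin": 0.1335}
    - {"offset": [-0.0103, 0.0177, 0.001], "spin": 0.1565}
    - {"offset": [-0.0074, 0.019, 0.001], "spin": 0.1565}
    - {"offset": [-0.0043, 0.02, 0.001], "spin": 0.1565}

```text
time_s: 58.68
ee_pos: [532.6, -95.1, 135.5]
ee_rot: [-179.9, -0.1, 122.7]
force: [0.2, 0.5, -1.1]
gripper_width: 54.9
gripper_force: 12.0
```

Emit:
arm_command:
  motion:
    - {"offset": [-0.001, 0.0204, 0.001], "spin": 0.1565}
    - {"offset": [0.002, 0.0203, 0.001], "spin": 0.1565}
    - {"offset": [0.005, 0.0198, 0.001], "spin": 0.1565}
    - {"offset": [0.008, 0.0187, 0.001], "spin": 0.1565}
    - {"offset": [0, 0, 0], "spin": 0}

```text
time_s: 59.3
ee_pos: [603.9, -54.7, 131.4]
ee_rot: [-179.8, -0.0, 87.3]
force: [-0.2, -0.5, -1.3]
gripper_width: 54.9
gripper_force: 12.0
```

Emit:
arm_command:
  motion:
    - {"offset": [0, 0, 0], "spin": 0}
    - {"offset": [0, 0, 0], "spin": 0}

```text
time_s: 59.55
ee_pos: [603.1, -55.7, 133.2]
ee_rot: [-179.9, 0.0, 87.2]
force: [-0.3, -0.9, -1.0]
gripper_width: 55.1
gripper_force: 12.0
```

Emit:
arm_command:
  motion:
    - {"offset": [0.0035, 0, 0.035], "spin": 0}
    - {"offset": [0, 0, 0.03], "spin": 0}
    - {"offset": [0, 0, 0.018], "spin": 0}
    - {"offset": [0, 0, 0], "spin": 0}
    - {"offset": [0, 0, 0], "spin": 0}

```text
time_s: 60.18
ee_pos: [604.7, -52.1, 51.6]
ee_rot: [179.9, 0.0, 87.2]
force: [0.7, 0.5, -0.3]
gripper_width: 54.9
gripper_force: 12.0
```

Emit:
arm_command:
  motion:
    - {"offset": [0, 0, 0], "spin": 0}
    - {"offset": [0, 0, 0], "spin": 0}
    - {"offset": [0, 0, 0], "spin": 0}
  jaw: 0.068

```text
time_s: 60.55
ee_pos: [604.5, -51.8, 51.1]
ee_rot: [179.9, -0.0, 87.2]
force: [-0.6, 0.3, -0.2]
gripper_width: 68.2
gripper_force: 0.0
```

Emit:
arm_command:
  motion:
    - {"offset": [0, 0, -0.03], "spin": 0}
    - {"offset": [0, 0, -0.05], "spin": 0}
    - {"offset": [0, 0.0, -0.055], "spin": 0}
    - {"offset": [0, -0.05, -0.05], "spin": 0}
    - {"offset": [0, -0.05, -0.02], "spin": 0}

```text
time_s: 61.18
ee_pos: [510.5, -47.2, 252.6]
ee_rot: [179.7, 0.0, 87.2]
force: [0.1, 0.0, 0.3]
gripper_width: 68.0
gripper_force: 0.0
```

Emit:
arm_command:
  motion:
    - {"offset": [0, -0.03, 0], "spin": 0}
    - {"offset": [0, -0.03, 0], "spin": 0}
    - {"offset": [0, 0, 0], "spin": 0}
    - {"offset": [0, 0, 0], "spin": 0}

```text
time_s: 61.68
ee_pos: [451.1, -44.2, 250.1]
ee_rot: [179.9, -0.0, 87.2]
force: [0.1, 1.3, 0.4]
gripper_width: 68.2
gripper_force: 0.0
```

```bash
python3 -c "
from chk import *
env.grab_frame('wrist')
go('wrist','w11')
im,d=env.grab_frame('top')
cv2.imwrite('pics/t3.png',cv2.resize(im[90:320,130:540],(800,449),interpolation=cv2.INTER_CUBIC))"
```

```text
61.725 [451.3 -44.2 249.9] [179.9  -0.   87.2]
v 20 [[-74.3, -0.3, 17.4], [-7.3, -4.3, -0.7], [-92.1, -88.8, -70.8]]
v 60 [[-74.5, -27.1, 17.8], [-7.8, -4.3, -0.4], [-91.8, -87.9, -69.6]]
v 160 [[-75.3, -41.3, 17.4], [-7.5, -4.2, -0.1], [-91.8, -87.9, -67.2]]
v 200 [[-80.2, 0.3, 17.7], [-7.6, -4.2, 0.2], [-92.1, -88.5, -77.5]]
u -80 [[-18.6, -8.9, -0.2], [-0.4, 2.9, 10.5], 0]
u -60 [[-18.7, -2.4, 27.6], [-0.6, 2.7, 5.6], 0]
u -25 [[-18.9, -8.4, 28.0], [-0.6, 2.7, 5.6], 0]
roll 190 ((532.3214111328125, -101.71988677978516), (15.406451225280762, 14.363842964172363), 0.4841119945049286) pca deg -167.5 [3.4 4.9] 41.5
```

View pics/w11.png

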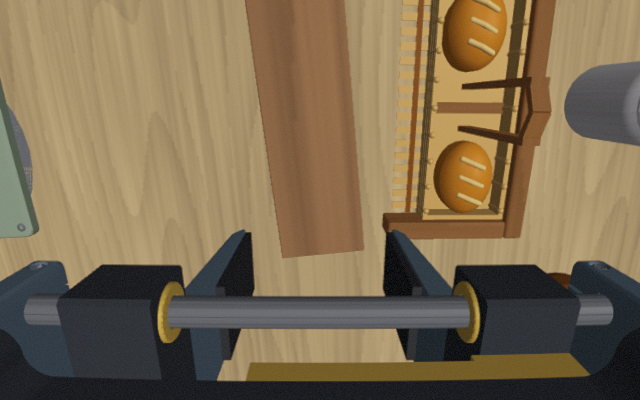

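View pics/t3.png

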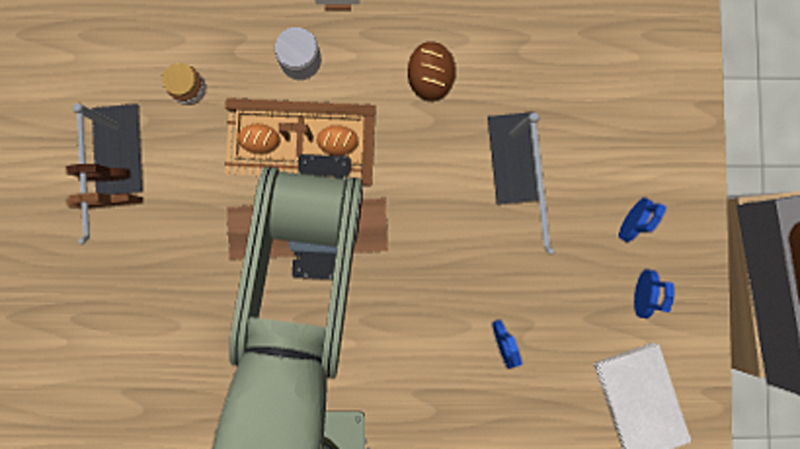

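Both rolls lie in the basket, which sits flush in the corner. Both boards hang on the spare stand's arm, and the jar, tin and loaf are unmoved. I'm handing in.

```bash
python3 -c "
from workcell import env
print(env.job_done())"
```

```text
the job is handed in; nothing more can be done
None
```

The job is handed in at about 62 s: both boards hang on the spare stand, and the basket stands square against both rails (the last camera measurement showed no gap) with both rolls in it. I left the jam jar, the loaf and the tin alone.

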